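# Strip a used pipette tip with the plunger

## Task

Take the pipette from its sloping rest and hang it upright in the stand, in the fork that has the open beaker under it, and let go of it. Then press its plunger from above, through the soft first stop and right down to the stiffer second stop, so that the used tip is stripped off into the beaker, and let the plunger come all the way up again; do not go on pushing hard once the second stop is reached. Never touch the used tip, leave the pipette hanging and the beaker standing in its place, and leave the closed dish and the other things on the bench alone.

Things in the scene. Friction and masses are not known exactly. Their poses are not given: they have to be found in the camera images.
- pipette: White and grey hand pipette, 110 g, used tip on. Origin on its long axis in the underside of the grey collar (disc 34 mm across, z 0 to 6 mm); z along the axis to the plunger, y across the handle's flat sides. A neck and sliding stripper sleeve, 15 mm across, reach down to z -62, the tip to z -108 mm. It starts leaning in the rest at 45 degrees: z up and away from the robot, x down and away.
- handle (a point): Grip point on the pipette's axis, z = 31 mm. Handle 25 mm wide (y) by 30 mm (x), rounded edges, z 5 to 76 mm; a finger hook sticks out to x = 34 mm at z 66 to 75 mm. Above: thin neck, volume dial and plunger knob, both 23 mm across. The dial may be screwed up by 0 to 5 mm, which nothing reports, so the flat top of the released knob lies anywhere from z = 115 to 120 mm.
- nose (a point): Point on the pipette's axis at z = -63 mm of the pipette, where the top rim of the tip sits while the tip is on.
- tip: Used clear pipette tip, 45 mm long, 14 mm across at its top, pointed below, 12 g, held on the pipette's nose by an O-ring (about 2 N). Origin: middle of its top rim, z up along its axis.
- tip_middle (a point): Point on the tip's axis 20 mm below its top rim.
- plunger (a joint): First travel of the plunger, m: 0 up, 0.012 at the soft first stop. Pressing the knob down takes 1.5 N at the start, 2.7 N at the first stop; there nothing more moves until about 8 N.
- stripper (a joint): Second travel of the plunger, m: 0 up, 0.008 at the hard second stop. It takes about 8 to 13 N and pushes the stripper sleeve down against the tip, which comes off at about 0.006. Springs raise both travels when the knob is let go.
- stand: Fixed light grey stand: base plate 140 x 212 x 12 mm, back plate (x 61 to 71 mm), and on it a shelf 12 mm thick, top 177 mm above the bench, with two U-shaped forks side by side, open to the front (-x, to the robot). Origin: underside of the base, midway between the forks; x to the back, y left. Nothing stands above the shelf.
- fork_left (a point): Seat of the left fork, on the shelf's top 177 mm above the bench at x = 0, y = 50 mm of the stand; the origin of a hung pipette lies here. Slot 21 mm wide, closed 10.5 mm behind this point, its arms end 27 mm in front of it. A lip 3 mm high on the arms' ends keeps the collar in: bring the pipette in from the front with the collar above the lip, then lower it. Axes as the stand.
- fork_right (a point): Seat of the right fork, at y = -50 mm of the stand, else like the left one.
- rest: Fixed dark grey sloping bench rest, base plate 150 x 74 mm, 10 mm thick. The pipette's collar bears on a notched plate, 40 mm wide, at 92 mm height. Origin: underside of the base, 92 mm straight below the pipette's origin; x points away from the robot along the lean.
- rest_bar (a point): Middle of the 37 mm wide bar of the rest on which the handle lies, at z 56 to 66 mm of the pipette. Between this bar and the collar the handle is free on both sides.
- beaker: Open low glass beaker, 71 mm across its rim (65 mm inside), 45 mm high, 150 g, standing on the stand's base under one of the two forks. Origin: centre of its underside.
- dish: Closed clear petri dish, 63 mm across, 15 mm high, on the stand's base under the other fork; leave alone. Origin: centre of its underside.
- objective_case: Screw case of a microscope objective, upright cylinder 36 mm across, 62 mm high, grey and black; leave alone. Origin: centre of its underside.
- oil_bottle: Small bottle with black dropper cap, 27 mm across, 78 mm high; leave alone. Origin: centre of its underside.
- slide_box: Flat closed blue slide box, 104 x 178 x 36 mm; leave alone. Origin: centre of its underside.
Mind the look-alikes: they are no part of the job. What is shaped like the beaker but red is not meant.

How it is judged:
By the outcome, as a careful person would: the job done as asked, in the order asked, and still so for the second after the job is handed in, with the robot touching nothing.
It also fails if it takes over 48 s, if anything falls off the work surface, if the arm or the gripper's body presses on something with over 40 N, if the wrist force passes 120 N, or if a joint passes its speed limit or range.

## Robot

A 6-joint arm with a two-finger parallel gripper is mounted at the origin on a cart in front of the work surface, level with it; the furniture and walls round the work are solid. World frame = base frame: x ahead of the robot, y to its left, z up, the work surface at z = 0. Lengths are in m, angles in rad, forces in N, time in s.
With the tool pointing down it reaches from about 0.275 to 0.725 m from the base axis. Payload 5.6 kg.
Tool frame: the origin (TCP) lies on the mounting face of the last link; the fingertips stand 173 mm ahead of it and the grasp point (between the pads) lies 155 mm ahead of it; z points along the fingers, y is the line along which they close (so a half turn about z gives the same grasp; the last joint's range is limited). The gripper opens to 85 mm and grips with 20 to 120 N. Pads are 22 mm wide; open, the fingers measure 114 mm over their backs; the gripper's body (76 mm by 85 mm) begins 54 mm behind the grasp point. The pads swing forward as they close: fully open they stand 13 mm farther back than shut.
Start: joints at [-0.974, 0.255, 0.108, 0, -1.424, -0.285], TCP at [0.169, -0.523, 0.405] pointing down, gripper open.
Joint ranges: [-2.95, 2.95], [-1.21, 1.97], [-1.09, 1.5], [-2.87, 1.71], [-2.94, -0.07], [-3.05, 3.05]. Speed limits (rad/s): [2.57, 2.57, 3.14, 3.14, 3.14, 3.14].

## Interface

Orientations are given as a unit quaternion [x, y, z, w].
In Python, from plant import r gives the robot as it stands.
- The arm moves only by the tool jog_arm, never from a script. Its argument "commands" is a list of rows, each a list of 7 numbers: the opening, from 0 (shut) to 1 (fully open), then the shift along the tool's x, y, z in mm, then the turn, a rotation vector about the tool's x, y, z in rad. In form: [[fingers, x, y, z, rx, ry, rz], ...]. A call has 1 to 5 rows; each row is the pose to reach, as a shift and turn from the pose commanded when the call began, along the tool's axes at that moment; what a row does not reach only later rows make up. A row lasts 1/10 s, in which the tool goes at most 50 mm and 8.59 degrees, less where a joint would pass 70% of its speed; a pose out of reach is approached as far as the arm can. A call with a gripper value outside its range is refused whole. The fingers move at their own pace and stop on an object; the grip force is fixed at half the most. Time passes only in rows, so rows that repeat a pose let the fingers close. It gives the time, the measured TCP pose, the force, the opening and the grip force at its end, in the units of the state.
- r.sense(): the state, without advancing time (a new reading comes with each control period).
- r.snapshot(name): name is "scene" or "side" or "wrist"; returns (picture, depth): 420x560x3 uint8, blue, green, red; 420x560 float32, m along the optical axis (not along the pixel's ray), 0 where there is no reading.
- r.camera_params(name): a dict with "camera_matrix" (3x3 intrinsics, pixels), "k1" (the pictures are not rectified: a ray, as slopes to the right and down, at radius r is drawn at 1 + k1 r^2 times it, then the intrinsics apply), "xyz" and "rotation" of the camera in the world. Camera axes: x right, y down, z forward; pixel columns grow to the right and rows downward; lengths in m; the calibration is good to about 2 mm. A picture is of the moment at which its call begins: read the wrist's pose just before it. camera_params takes no time and is no camera call; for the wrist camera it gives the pose at the moment of the call.
- r.hand_in(): hands the job in; it is judged then, once.
The state is a dict: "time_s": time; "joints": joint angles; "joint_vel": joint speeds; "tau": joint torques, N m; "tool_pos": TCP position; "eef_rot": TCP orientation; "wrist_force": force on the tool from outside, world axes, zero at the start; "wrist_torque": the same for the moment, N m; "gripper_width": finger opening in m; "gripper_force": force on a finger pad.
Only numpy, scipy, OpenCV 4.12 (cv2) and the standard library are available. Lean on these libraries where they do the work, as an engineer would, in place of code of your own. Each camera call takes 0.05 s, during which the arm holds its last target. There are 200 camera calls.

## Working session

There is one attempt and no reset: what is moved stays moved. The work goes in short steps, Python scripts to look and compute and a tool call to move; the robot and the scene stay as the last step left them, time stands still between calls to the robot, and variables do not carry over. Pictures are saved under pics/ and viewed, at most 10 in all, crops included, and the job is handed in when it is done.

Besides the shell and the picture viewer there is one more tool, called after "Emit:" by a JSON object that holds its "api" and its "payload", one argument or row to a line. jog_arm: Moves the arm, as the interface text tells. Its arguments: {"type":"object","properties":{"commands":{"type":"array"}},"required":["commands"]}

```bash
ls; mkdir -p pics; python3 - <<'E'
from plant import r
import cv2,numpy as np
s=r.sense();print(s)
for n in("scene","side"):
    im,d=r.snapshot(n);cv2.imwrite(f"pics/{n}0.png",im);np.save(f"pics/{n}0.npy",d);print(n,r.camera_params(n))
E
```

```text
pics
{'time_s': 0.0, 'joints': array([-9.74404063e-01,  2.55764050e-01,  1.06958663e-01, -4.72917427e-04,
       -1.42388134e+00, -2.84620664e-01]), 'joint_vel': array([ 6.42181677e-04, -6.91872878e-04, -1.39620043e-05, -3.82490064e-04,
        2.50444612e-03, -1.48506875e-03]), 'tau': array([-7.30200081e-04, -3.86633170e+01,  2.37948006e+01,  5.36535099e+00,
       -5.97530903e-03, -6.99212251e-05]), 'tool_pos': array([ 0.1687343 , -0.52329936,  0.40376859]), 'eef_rot': array([-1.55220732e-01,  9.87879333e-01,  9.54691914e-04, -1.91479162e-04]), 'wrist_force': array([ 0.4186373 ,  0.46742018, -0.23271268]), 'wrist_torque': array([-0.01869586,  0.04611983,  0.02736181]), 'gripper_force': 0.0, 'gripper_width': 0.08520447528909243}
scene {'camera_matrix': array([[528.42567905,   0.        , 277.7956774 ],
       [  0.        , 528.42567905, 197.54353895],
       [  0.        ,   0.        ,   1.        ]]), 'k1': -0.12632806362193616, 'xyz': array([0.16884588, 0.77493879, 0.95924055]), 'rotation': array([-0.22817701,  0.88743418, -0.3898919 ,  0.09154305])}
side {'camera_matrix': array([[393.87885083,   0.        , 277.87369917],
       [  0.        , 393.87885083, 208.68176495],
       [  0.        ,   0.        ,   1.        ]]), 'k1': -0.08965996033740334, 'xyz': array([ 0.8829291 , -1.03899962,  0.60165392]), 'rotation': array([ 0.83282381,  0.10071182, -0.08036465, -0.53833368])}
```

View pics/scene0.png

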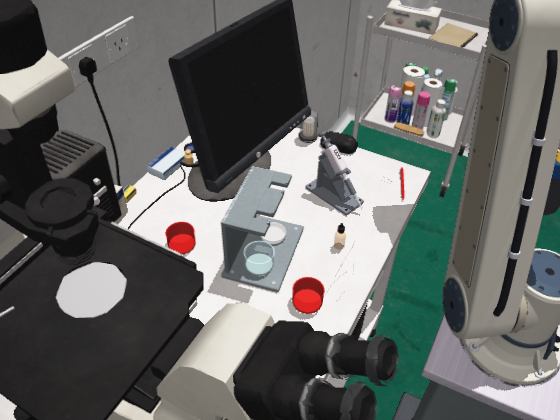

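View pics/side0.png

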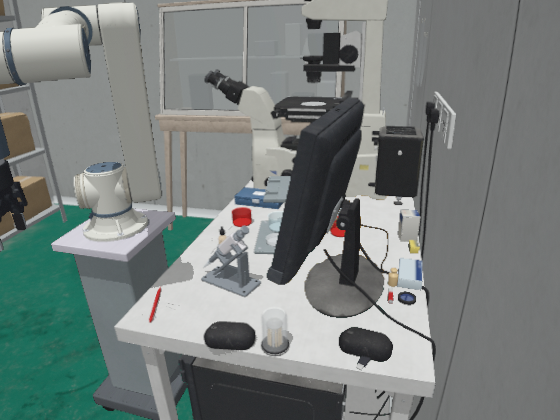

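The scene shows the stand at about (265,230). The open clear beaker is at (258,258), under the near fork, and the flat dish is at (272,232), under the far fork. Red cups at (180,237) and (307,294) are decoys. The rest and pipette are at (335,175), and the oil bottle is at (340,235). I'll confirm with a crop and the depth points.

```bash
cat > h.py <<'E'
import numpy as np,cv2
from scipy.spatial.transform import Rotation as R
def ray(P,uv):
    uv=np.atleast_2d(np.array(uv,float));K=P["camera_matrix"];s=(uv-K[:2,2])/K[0,0];a=s.copy()
    for _ in range(20): a=s/(1+P["k1"]*(a**2).sum(1,keepdims=True))
    return np.c_[a,np.ones(len(a))]@R.from_quat(P["rotation"]).as_matrix().T
def plane(P,uv,z):
    d=ray(P,uv);return P["xyz"]+d*((z-P["xyz"][2])/d[:,2:])
def pts(P,uv,dep):
    uv=np.atleast_2d(uv);dd=dep[uv[:,1],uv[:,0]];return P["xyz"]+ray(P,uv)*dd[:,None]
def cloud(P,dep):
    h,w=dep.shape;v,u=np.mgrid[:h,:w];p=pts(P,np.c_[u.ravel(),v.ravel()],dep).reshape(h,w,3);p[dep==0]=np.nan;return p
def proj(P,X):
    c=(np.atleast_2d(X)-P["xyz"])@R.from_quat(P["rotation"]).as_matrix();s=c[:,:2]/c[:,2:]
    return s*(1+P["k1"]*(s**2).sum(1,keepdims=True))*P["camera_matrix"][0,0]+P["camera_matrix"][:2,2]
E
python3 - <<'E'
from plant import r
from h import *
im=cv2.imread("pics/scene0.png");d=np.load("pics/scene0.npy")
P=r.camera_params("scene");c=cloud(P,d)
cv2.imwrite("pics/c1.png",cv2.resize(im[120:300,200:380],None,fx=3.3,fy=3.3,interpolation=cv2.INTER_CUBIC))
# shelf top
m=(abs(c[...,2]-.177)<.006);ys,xs=np.where(m);k=(xs>200)&(xs<310)&(ys>150)&(ys<250)
q=c[ys[k],xs[k]];print("shelf",k.sum(),q.min(0),q.max(0),np.median(q,0))
m=(abs(c[...,2]-.012)<.006);m[:, :215]=0;m[:,310:]=0;m[:200]=0;ys,xs=np.where(m);q=c[ys,xs];print("base",len(q),np.percentile(q,[2,98],axis=0))
# rest region profile
for n in [(335,185),(340,150),(345,205),(325,140),(310,190),(340,235)]: print(n,pts(P,[n],d).round(3))
E
```

```text
shelf 2851 [ 0.53544306 -0.07946486  0.17101178] [0.7632355  0.15143377 0.18299014] [0.60395796 0.05057004 0.1767774 ]
base 2384 [[ 0.44326467 -0.06035841  0.00684562]
 [ 0.64168842  0.15466996  0.01724822]]
(335, 185) [[ 0.516 -0.206  0.054]]
(340, 150) [[ 0.582 -0.402  0.012]]
(345, 205) [[ 0.479 -0.199  0.006]]
(325, 140) [[ 0.566 -0.236  0.162]]
(310, 190) [[ 0.586 -0.208  0.004]]
(340, 235) [[ 0.434 -0.054  0.049]]
```

View pics/c1.png

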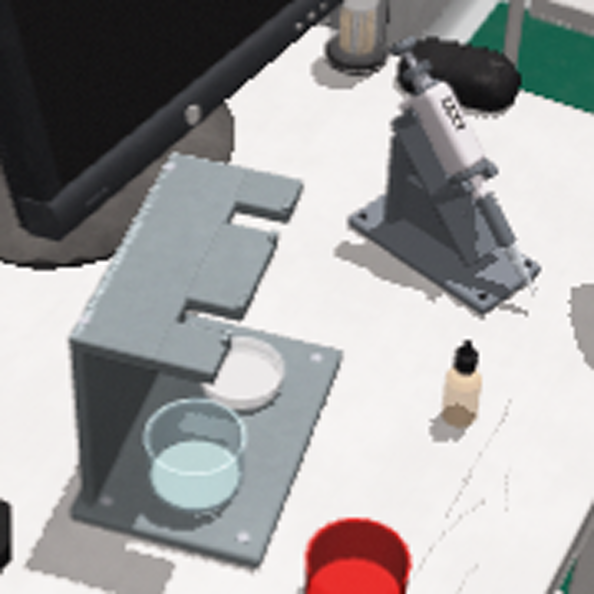

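The crop confirms the target. The open glass beaker is under the near (left, +y) fork, and the white closed dish is under the far (right) fork. The pipette leans in the grey rest, with its tip at the lower right.

```bash
python3 - <<'E'
from plant import r
from h import *
im=cv2.imread("pics/scene0.png");d=np.load("pics/scene0.npy")
P=r.camera_params("scene");c=cloud(P,d)
def rect(zl,box,tol=.004,name=""):
    m=(abs(c[...,2]-zl)<tol)&np.isfinite(c[...,2]);b=np.zeros_like(m);x0,y0,x1,y1=box;b[y0:y1,x0:x1]=1;m&=b
    n,l,st,_=cv2.connectedComponentsWithStats(m.astype(np.uint8));i=1+st[1:,4].argmax();q=c[l==i]
    ct=cv2.findContours((l==i).astype(np.uint8),0,cv2.CHAIN_APPROX_NONE)[0][0][:,0]
    w=plane(P,ct,zl)[:,:2]
    rr=cv2.minAreaRect((w*1000).astype(np.float32));print(name,st[i],"z",np.median(q[:,2]).round(4),"rect",rr,cv2.boxPoints(rr).round(1).tolist())
    return l==i,w
m,w=rect(.177,(200,150,310,250),.005,"shelf")
m2,w2=rect(.012,(215,200,310,295),.004,"base")
m3,w3=rect(.010,(295,160,375,220),.004,"restbase")
# front edge directions of shelf via contours: approx polygon
ct=cv2.findContours(m.astype(np.uint8),0,cv2.CHAIN_APPROX_NONE)[0]
ct=max(ct,key=cv2.contourArea);ap=cv2.approxPolyDP(ct,2,True)[:,0];print("shelf poly");print(np.c_[ap,(plane(P,ap,.177)[:,:2]*1000).round(0)].tolist())
ct=cv2.findContours(m2.astype(np.uint8),0,cv2.CHAIN_APPROX_NONE)[0];ct=max(ct,key=cv2.contourArea);ap=cv2.approxPolyDP(cv2.convexHull(ct),2,True)[:,0];print("base hull",np.c_[ap,(plane(P,ap,.012)[:,:2]*1000).round(0)].tolist())
# pipette points
q=c[130:225,300:375].reshape(-1,3);px=im[130:225,300:375].reshape(-1,3).astype(int)
k=(q[:,2]>.03)&(q[:,2]<.22)&(q[:,1]<-.1)
q=q[k];px=px[k];br=px.mean(1)>150;print(k.sum(),br.sum());w=q[br];print(w.min(0),w.max(0))
u,s,vt=np.linalg.svd(w-w.mean(0));print("white mean",w.mean(0),vt[0],s)
E
```

```text
shelf [ 220  166   72   69 2618] z 0.1768 rect ((599.0977783203125, 48.72056579589844), (99.65974426269531, 200.12677001953125), 10.716069221496582) [[531.5, 137.8000030517578], [568.7000122070312, -58.900001525878906], [666.7000122070312, -40.29999923706055], [629.5, 156.3000030517578]]
base [ 222  215   82   76 1942] z 0.0116 rect ((583.7650756835938, 45.458160400390625), (136.48805236816406, 215.19728088378906), 9.997352600097656) [[497.8999938964844, 139.60000610351562], [535.2000122070312, -72.4000015258789], [669.7000122070312, -48.70000076293945], [632.2999877929688, 163.3000030517578]]
restbase [305 178  54  37 596] z 0.0098 rect ((523.1988525390625, -217.22694396972656), (67.25110626220703, 151.16880798339844), 72.87562561035156) [[441.1000061035156, -227.10000610351562], [585.5, -271.6000061035156], [605.2999877929688, -207.3000030517578], [460.8999938964844, -162.8000030517578]]
shelf poly
[[252.0, 166.0, 665.0, -40.0], [220.0, 223.0, 628.0, 153.0], [264.0, 234.0, 533.0, 136.0], [269.0, 220.0, 544.0, 96.0], [254.0, 218.0, 574.0, 106.0], [255.0, 212.0, 581.0, 89.0], [274.0, 213.0, 545.0, 72.0], [283.0, 190.0, 563.0, -1.0], [268.0, 187.0, 596.0, 6.0], [271.0, 182.0, 599.0, -12.0], [287.0, 185.0, 563.0, -20.0], [291.0, 175.0, 571.0, -55.0]]
base hull [[256.0, 215.0, 661.0, -47.0], [303.0, 227.0, 537.0, -68.0], [277.0, 290.0, 501.0, 135.0], [222.0, 276.0, 629.0, 162.0]]
1663 270
[ 0.43996164 -0.4078047   0.03040789] [ 0.71751415 -0.19436214  0.16678459]
white mean [ 0.51763223 -0.22185796  0.11382518] [-0.74031233  0.27573765 -0.61311206] [0.74542458 0.42180426 0.16387402]
```

```bash
cat >> h.py <<'E'
def tool_rot(zt,yt):
    zt=zt/np.linalg.norm(zt);yt=yt-zt*(yt@zt);yt/=np.linalg.norm(yt);return np.c_[np.cross(yt,zt),yt,zt]
def az(a,e=0):
    a,e=np.radians(a),np.radians(e);return np.array([np.cos(a)*np.cos(e),np.sin(a)*np.cos(e),np.sin(e)])
def delta(s,pos,M):
    R0=R.from_quat(s["eef_rot"]).as_matrix();return ((R0.T@(pos-s["tool_pos"]))*1000).round(1),R.from_matrix(R0.T@M).as_rotvec().round(3)
E
python3 - <<'E'
from plant import r
from h import *
s=r.sense();P=r.camera_params("wrist");T=R.from_quat(s["eef_rot"]).as_matrix()
print("cam in tool",T.T@(P["xyz"]-s["tool_pos"]),(T.T@R.from_quat(P["rotation"]).as_matrix()).round(2),P["camera_matrix"][0])
M=tool_rot(np.array([0,0,-1.]),az(73));
print(delta(s,np.array([.40,-.19,.44]),M))
c=cloud(r.camera_params("scene"),np.load("pics/scene0.npy")).reshape(-1,3)
k=(abs(c[:,0]-.6)<.25)&(abs(c[:,1])<.25)&(c[:,2]>.19)&(c[:,2]<.7);q=c[k];print(len(q))
for y in np.arange(-.25,.25,.05):
    b=q[(q[:,1]>=y)&(q[:,1]<y+.05)]
    if len(b):print(round(y,2),b.min(0).round(3),b.max(0).round(3))
E
```

```text
cam in tool [0.0815109  0.00065467 0.0304882 ] [[-0.   -0.95 -0.32]
 [ 1.   -0.   -0.  ]
 [ 0.   -0.32  0.95]] [299.23816995   0.         281.8177738 ]
(array([-322.3,  246.4,  -35.7]), array([ 0.002, -0.001,  0.608]))
10767
-0.25 [ 0.704 -0.25   0.19 ] [ 0.794 -0.2    0.451]
-0.2 [ 0.711 -0.2    0.19 ] [ 0.799 -0.15   0.452]
-0.15 [ 0.714 -0.15   0.19 ] [ 0.806 -0.1    0.451]
-0.1 [ 0.721 -0.1    0.19 ] [ 0.811 -0.05   0.452]
-0.05 [ 0.728 -0.05   0.19 ] [ 0.818 -0.     0.451]
-0.0 [0.731 0.    0.19 ] [0.829 0.034 0.451]
```

Emit:
{"api": "jog_arm", "payload": {
  "commands": [
    [1,-40,30,-10,0,0,0.1],
    [1,-80,60,-20,0,0,0.2],
    [1,-115,90,-30,0,0,0.3],
    [1,-150,120,-35,0,0,0.4],
    [1,-185,145,-36,0,0,0.5]
  ]
}}

```text
time_s: 0.6
tool_pos: [0.3007, -0.3269, 0.4413]
eef_rot: [0.096, 0.995, -0.0, 0.001]
wrist_force: [0.9, -0.6, -0.1]
gripper_width: 0.0855
gripper_force: 0.0
```

```bash
python3 - <<'E'
from plant import r
from h import *
s=r.sense();print(s["joints"],s["tool_pos"],s["time_s"],s["wrist_force"])
print(delta(s,np.array([.40,-.19,.44]),tool_rot(np.array([0,0,-1.]),az(73))))
E
```

```text
[-4.72020064e-01  3.31857651e-02 -6.31627467e-02 -6.84737979e-05
 -1.47320195e+00 -1.29105555e+00] [ 0.30071578 -0.32686014  0.44134616] 0.6 [ 0.94709434 -0.59428842 -0.14438228]
(array([-71.3, 153.3,   1.4]), array([-0.   ,  0.001,  0.104]))
```

Emit:
{"api": "jog_arm", "payload": {
  "commands": [
    [1,-20,42,0,0,0,0.05],
    [1,-40,85,0,0,0,0.1],
    [1,-60,128,1,0,0,0.104],
    [1,-71,153,1,0,0,0.104],
    [1,-71,153,1,0,0,0.104]
  ]
}}

```text
time_s: 1.1
tool_pos: [0.4001, -0.1893, 0.439]
eef_rot: [0.144, 0.99, 0.0, -0.001]
wrist_force: [-0.5, -0.7, 0.0]
gripper_width: 0.0855
gripper_force: 0.0
```

```bash
python3 - <<'E'
from plant import r
from h import *
import pickle
s=r.sense();P=r.camera_params("wrist");im,d=r.snapshot("wrist");cv2.imwrite("pics/w1.png",im);pickle.dump((s,P,im,d),open("w1.pkl","wb"))
print(s["tool_pos"])
E
```

```text
[ 0.40014346 -0.18928599  0.43901895]
```

View pics/w1.png

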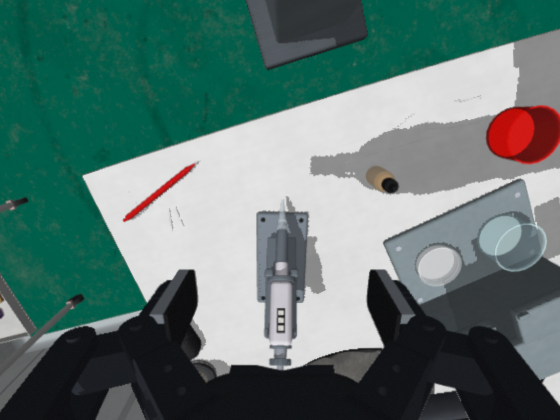

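The wrist view shows the pipette running along column 281. The tip is at about (283,205), the collar at about (282,262), the white handle over rows 275-345 and the knob at about row 365. The dish is at (437,264) and the beaker at (510,240).

```bash
python3 - <<'E'
import pickle
from h import *
s,P,im,d=pickle.load(open("w1.pkl","rb"));c=cloud(P,d)
# column mids by height-threshold silhouettes: handle
for v in range(196,366,5):
    row=slice(240,330);z=c[v,row,2];b=im[v,row].astype(int).mean(1);u=np.arange(240,330)
    line=[]
    w=(b>170)&(z>.06);t=(u>262)&(u<302)
    print(v,"white",(u[w].min(),u[w].max()) if w.any() else None,"c281",c[v,281].round(4),b[41].round())
w=(im.mean(2)>165)&(c[...,2]>.1);w[:, :255]=0;w[:,310:]=0;w[:268]=0;w[348:]=0
q=c[w];m=q.mean(0);u,sv,vt=np.linalg.svd(q-m);print(len(q),m,vt,sv/np.sqrt(len(q)))
# rest base
m=(abs(c[...,2]-.010)<.0035);m[:, :245]=0;m[:,315:]=0;m[:205]=0;m[310:]=0
ct=max(cv2.findContours(m.astype(np.uint8),0,cv2.CHAIN_APPROX_NONE)[0],key=cv2.contourArea)[:,0]
rr=cv2.minAreaRect((plane(P,ct,.01)[:,:2]*1000).astype(np.float32));print(rr,cv2.boxPoints(rr).tolist())
E
```

```text
196 white None c281 [ 4.304e-01 -1.983e-01 -3.000e-04] 224.0
201 white None c281 [ 0.432  -0.1988  0.019 ] 207.0
206 white None c281 [ 0.4368 -0.2002  0.0259] 200.0
211 white None c281 [ 0.4416 -0.2016  0.0319] 173.0
216 white None c281 [ 0.4465 -0.2031  0.0374] 170.0
221 white None c281 [ 0.4508 -0.2043  0.0444] 178.0
226 white None c281 [ 0.4548 -0.2055  0.0515] 160.0
231 white None c281 [ 0.4595 -0.2069  0.0562] 103.0
236 white None c281 [ 0.4636 -0.2081  0.0624] 107.0
241 white None c281 [ 0.4691 -0.2097  0.0649] 106.0
246 white None c281 [ 0.4731 -0.2109  0.0706] 106.0
251 white None c281 [ 0.4775 -0.2123  0.0752] 106.0
256 white None c281 [ 0.4815 -0.2134  0.0805] 105.0
261 white None c281 [ 0.4868 -0.215   0.083 ] 117.0
266 white (np.int64(277), np.int64(284)) c281 [ 0.4899 -0.2159  0.0895] 208.0
271 white None c281 [ 0.4942 -0.2172  0.0935] 145.0
276 white None c281 [ 0.4939 -0.2171  0.1056] 104.0
281 white None c281 [ 0.4994 -0.2187  0.107 ] 108.0
286 white (np.int64(272), np.int64(288)) c281 [ 0.5029 -0.2197  0.1118] 201.0
291 white (np.int64(272), np.int64(288)) c281 [ 0.5
[... 771 characters left out ...]
1 [ 0.5427 -0.2316  0.1528] 216.0
346 white None c281 [ 0.5473 -0.2329  0.1548] 110.0
351 white None c281 [ 0.554  -0.2349  0.1546] 152.0
356 white None c281 [ 0.5578 -0.236   0.1576] 110.0
361 white None c281 [ 0.5584 -0.2362  0.1637] 104.0
999 [ 0.52293605 -0.22763001  0.13269942] [[ 0.68906253 -0.22987608  0.6872771 ]
 [ 0.04130681  0.9592748   0.27943803]
 [ 0.72352372  0.16416105 -0.67049577]] [0.01997118 0.00683254 0.00428663]
((515.1337280273438, -246.1469268798828), (31.054147720336914, 149.6075439453125), 71.8376235961914) [[439.2169494628906, -237.58323669433594], [581.37060546875, -284.2175598144531], [591.050537109375, -254.7106170654297], [448.8968505859375, -208.0762939453125]]
```

```bash
python3 - <<'E'
from plant import r
from h import *
s=r.sense()
print(delta(s,np.array([.41,.04,.46]),tool_rot(np.array([0,0,-1.]),az(93))))
E
```

```text
(array([ 55.5, 223.9, -20.7]), array([ 0.   , -0.001, -0.342]))
```

Emit:
{"api": "jog_arm", "payload": {
  "commands": [
    [1,11,45,-4,0,0,-0.1],
    [1,22,90,-8,0,0,-0.2],
    [1,33,135,-12,0,0,-0.3],
    [1,44,180,-16,0,0,-0.342],
    [1,55,224,-20,0,0,-0.342]
  ]
}}

```text
time_s: 1.65
tool_pos: [0.41, 0.0395, 0.4599]
eef_rot: [-0.025, 1.0, 0.0, 0.0]
wrist_force: [2.3, -0.8, 0.3]
gripper_width: 0.0853
gripper_force: 0.0
```

Emit:
{"api": "jog_arm", "payload": {
  "commands": [
    [1,0,0,0,0,0,0],
    [1,0,0,0,0,0,0]
  ]
}}

```text
time_s: 1.85
tool_pos: [0.4105, 0.0389, 0.4596]
eef_rot: [-0.026, 1.0, -0.0, -0.0]
wrist_force: [0.2, -0.2, -0.4]
gripper_width: 0.0859
gripper_force: 0.0
```

```bash
python3 - <<'E'
from plant import r
from h import *
import pickle
s=r.sense();P=r.camera_params("wrist");im,d=r.snapshot("wrist");cv2.imwrite("pics/w2.png",im);pickle.dump((s,P,im,d),open("w2.pkl","wb"))
c=cloud(P,d)
m=(abs(c[...,2]-.177)<.006).astype(np.uint8);n,l,st,_=cv2.connectedComponentsWithStats(m);i=1+st[1:,4].argmax();print(st[i],np.median(c[l==i][:,2]))
ct=max(cv2.findContours((l==i).astype(np.uint8),0,cv2.CHAIN_APPROX_NONE)[0],key=cv2.contourArea);ap=cv2.approxPolyDP(ct,3,True)[:,0]
print(np.c_[ap,(plane(P,ap,.177)[:,:2]*1000).round(1)].tolist());print(s["tool_pos"],s["time_s"])
E
```

```text
[ 236  323  131   59 4334] 0.17732155132812027
[[365.0, 327.0, 534.3, 131.6], [359.0, 323.0, 529.6, 124.7], [329.0, 329.0, 538.4, 94.7], [332.0, 355.0, 572.5, 101.5], [325.0, 357.0, 575.5, 94.3], [311.0, 355.0, 573.5, 79.0], [307.0, 330.0, 540.8, 72.1], [240.0, 337.0, 553.3, 3.0], [236.0, 346.0, 565.5, -1.2], [241.0, 364.0, 589.9, 4.2], [276.0, 369.0, 594.9, 42.4], [333.0, 364.0, 584.9, 104.0], [336.0, 372.0, 596.2, 108.6], [358.0, 381.0, 608.4, 134.7], [366.0, 370.0, 592.0, 141.3]]
[0.41046205 0.03886089 0.45955237] 1.85
```

View pics/w2.png

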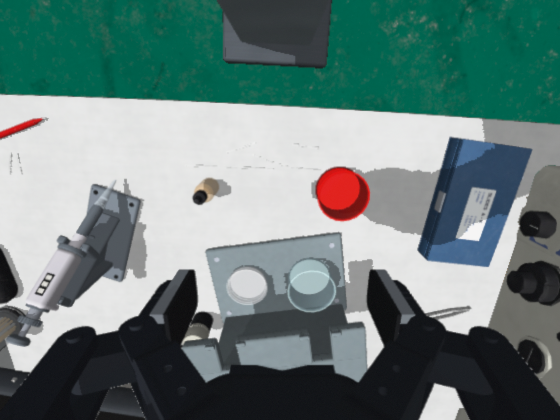

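The view shows the left fork's slot at about (320,343), directly above the clear beaker at (312,285). The dish is at (247,285). I'll refine the stand pose from its straight edges.

```bash
cat > st.py <<'E'
import pickle
from h import *
from plant import r
def line(P,im,a,b,z,hw=5,n=60):
    # strongest gradient along normals of guessed segment a-b, subpixel; returns world line pts
    g=cv2.GaussianBlur(cv2.cvtColor(im,6),(0,0),.8).astype(np.float32);a,b=np.array(a,float),np.array(b,float);t=(b-a)/np.linalg.norm(b-a);nn=np.array([-t[1],t[0]])
    o=np.arange(-hw,hw+.1,.25);ps=a+np.linspace(.08,.92,n)[:,None]*(b-a);xy=(ps[:,None]+o[None,:,None]*nn).astype(np.float32)
    v=cv2.remap(g,xy[...,0],xy[...,1],1);gr=abs(np.gradient(v,axis=1));off=o[gr[:,2:-2].argmax(1)+2]
    k=abs(off-np.median(off))<.8;q=plane(P,ps[k]+off[k,None]*nn,z)[:,:2]
    f=cv2.fitLine((q*1000).astype(np.float32),cv2.DIST_HUBER,0,.01,.01)[:,0];return f,np.median(off),k.mean()
E
python3 - <<'E'
from st import *
s,P,im,d=pickle.load(open("w2.pkl","rb"))
S=(pickle.dumps,);Ps=r.camera_params("scene");si=cv2.imread("pics/scene0.png")
def show(nm,P,im,a,b,z,**k):
    f,o,kk=line(P,im,a,b,z,**k);ang=np.degrees(np.arctan2(f[1],f[0]));print(nm,"ang",round((ang+90)%180-90,2),"pt",f[2:].round(1),"off",o,round(kk,2))
show("base front",P,im,(207,248),(341,234),.012)
show("base right",P,im,(207,248),(216,310),.012)
show("base left",P,im,(341,234),(344,275),.012)
show("slotR",P,im,(307,332),(311,352),.177,hw=3,n=20)
show("slotL",P,im,(330,332),(332,352),.177,hw=3,n=20)
show("front mid arms",P,im,(245,337),(303,331),.177,hw=4)
show("front left arm",P,im,(333,328),(360,324),.177,hw=4)
print("scene")
show("base front",Ps,si,(302,228),(277,290),.012)
show("shelf left end",Ps,si,(221,223),(263,234),.177)
show("slot back/sideL",Ps,si,(256,218),(268,220),.177,hw=3,n=20)
show("slot sideR",Ps,si,(256,213),(273,214),.177,hw=2,n=20)
show("front mid",Ps,si,(275,212),(282,191),.177,hw=3)
cv2.imwrite("pics/x2.png",np.hstack([cv2.resize(im[315:385,225:375],None,fx=4,fy=4,interpolation=3)[:280,:600]]))
cv2.imwrite("pics/x3.png",np.vstack([cv2.resize(im[310:380,230:370],(560,280),interpolation=3),cv2.resize(si[160:240,215:375],(560,280),interpolation=3)]))
E
```

```text
base front ang -79.69 pt [514.9  25.4] off -1.625 0.58
base right ang 9.63 pt [589.1 -63.8] off 0.0 0.37
base left ang 11.74 pt [538.  141.2] off -0.25 0.98
slotR ang 11.12 pt [557.9  76.3] off -0.5 0.95
slotL ang 12.39 pt [553.2  97.6] off 0.5 1.0
front mid arms ang -79.08 pt [551.7  37.7] off 3.0 1.0
front left arm ang -72.19 pt [538.4 109.5] off 2.625 0.3
scene
base front ang -79.18 pt [516.3  29.4] off -1.75 1.0
shelf left end ang 10.83 pt [578.8 141.3] off -0.75 1.0
slot back/sideL ang 11.73 pt [561.4  94.4] off -2.25 0.95
slot sideR ang 20.18 pt [557.3  85.8] off 1.25 0.75
front mid ang -79.0 pt [550.6  31.9] off 1.75 0.83
```

View pics/x3.png

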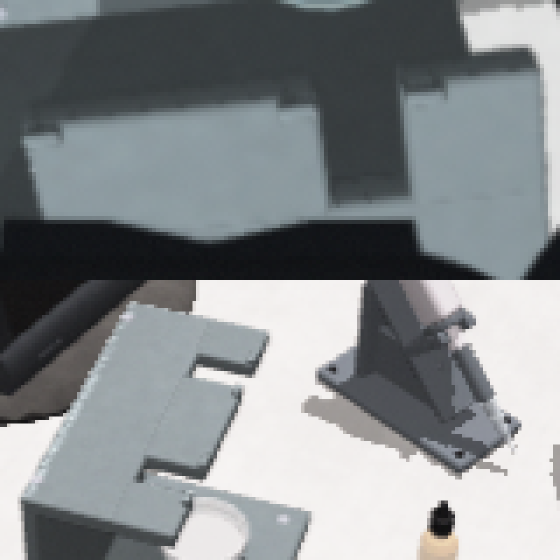

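```bash
python3 - <<'E'
from st import *
s,P,im,d=pickle.load(open("w2.pkl","rb"));Ps=r.camera_params("scene");si=cv2.imread("pics/scene0.png")
U,V=az(10.8)[:2],az(100.8)[:2]
def show(nm,P,im,a,b,z,**k):
    f,o,kk=line(P,im,a,b,z,**k);ang=np.degrees(np.arctan2(f[1],f[0]));print(nm,"ang",round((ang+90)%180-90,2),"u",(f[2:]@U).round(1),"v",(f[2:]@V).round(1),"off",o,round(kk,2))
show("slot back",P,im,(313,362),(331,361.5),.177,hw=3,n=20)
show("front mid top",P,im,(255,340),(295,335),.177,hw=2)
show("front mid bot",P,im,(255,333),(295,328),.165,hw=3)
show("base front",P,im,(207,248),(341,234),.012,hw=2)
show("base front bot",P,im,(207,246),(341,232),0,hw=2)
show("scene front mid top",Ps,si,(275,212),(282,191),.177,hw=2)
show("scene base front bot",Ps,si,(303,228),(278,290),0,hw=2)
show("scene shelf back top",Ps,si,(252,166),(220,223),.177,hw=3)
for n in [(322,362),(316,362),(328,361)]: p=plane(P,[n],.177)[0]*1000;print(p.round(1),p[:2]@U,p[:2]@V)
E
```

```text
slot back ang -85.4 u 592.7 v -19.3 off 2.5 1.0
front mid top ang -79.61 u 549.0 v -59.9 off -0.5 1.0
front mid bot ang -77.83 u 553.9 v -62.0 off 2.25 0.83
base front ang -80.25 u 511.2 v -64.3 off -1.5 0.83
base front bot ang -79.5 u 515.8 v -78.8 off 0.25 0.72
scene front mid top ang -76.96 u 547.5 v -63.0 off 1.25 0.87
scene base front bot ang -79.22 u 515.2 v -68.3 off -0.75 1.0
scene shelf back top ang -79.19 u 646.8 v -61.5 off 0.5 0.85
[582.6  91.7 177. ] 589.4950995810322 -19.05475936437009
[582.9  85.2 177. ] 588.563658872355 -25.490500305526442
[580.9  98.1 177. ] 589.0346870372117 -12.497884423992632
```

```bash
cat >> h.py <<'E'
A=-18.3;O=np.array([.5024,-.2202,.092])
xp,zp=az(A,-45),az(A,45);grip=O+.031*zp
ca,sa=np.cos(np.radians(30)),np.sin(np.radians(30))
zt=ca*xp-sa*zp;Mg=tool_rot(zt,az(A+90));Tg=grip-.155*zt
E
python3 - <<'E'
from plant import r
from h import *
s=r.sense();print(grip,Tg,zt);print(delta(s,Tg-.09*zt,Mg))
E
```

```text
[ 0.5232117  -0.22708281  0.11392031] [ 0.48512364 -0.21448639  0.26363881] [ 0.2457294  -0.08126723 -0.96592583]
(array([ -40.4, -247.5,  109. ]), array([ 0.048, -0.259,  0.367]))
```

Emit:
{"api": "jog_arm", "payload": {
  "commands": [
    [1,-8,-45,5,0.012,-0.06,0.09],
    [1,-16,-92,10,0.024,-0.12,0.18],
    [1,-24,-138,20,0.036,-0.18,0.27],
    [1,-32,-184,35,0.048,-0.25,0.36],
    [1,-38,-220,70,0.048,-0.259,0.367]
  ]
}}

```text
time_s: 2.4
tool_pos: [0.4587, -0.183, 0.3921]
eef_rot: [0.16, 0.978, -0.022, 0.133]
wrist_force: [0.7, 0.7, -0.4]
gripper_width: 0.0852
gripper_force: 0.0
```

Emit:
{"api": "jog_arm", "payload": {
  "commands": [
    [1,0,0,0,0,0,0]
  ]
}}

```text
time_s: 2.5
tool_pos: [0.4571, -0.1834, 0.3848]
eef_rot: [0.162, 0.979, -0.021, 0.124]
wrist_force: [-0.7, 0.3, -1.6]
gripper_width: 0.0856
gripper_force: 0.0
```

```bash
python3 - <<'E'
from plant import r
from h import *
s=r.sense();print(s["time_s"],s["joints"],s["wrist_force"]);print(delta(s,Tg-.06*zt,Mg),delta(s,Tg,Mg))
E
```

```text
2.5 [-0.03411843  0.05726403 -0.22874305  0.08502211 -1.04432502 -1.89823298] [-0.72731641  0.31717549 -1.61045777]
(array([ -4.5, -20.5,  66.5]), array([-0.003, -0.009, -0.008])) (array([ -5. , -20.3, 126.5]), array([-0.003, -0.009, -0.008]))
```

Emit:
{"api": "jog_arm", "payload": {
  "commands": [
    [1,-3,-14,25,-0.003,-0.009,-0.008],
    [1,-4.5,-20.5,55,-0.003,-0.009,-0.008],
    [1,-4.5,-20.5,60,-0.003,-0.009,-0.008],
    [1,-4.5,-20.5,60,-0.003,-0.009,-0.008]
  ]
}}

```text
time_s: 2.9
tool_pos: [0.4713, -0.2052, 0.3331]
eef_rot: [0.154, 0.979, -0.021, 0.133]
wrist_force: [-0.4, 0.4, 0.3]
gripper_width: 0.0855
gripper_force: 0.0
```

```bash
python3 - <<'E'
from plant import r
from h import *
import pickle
s=r.sense();P=r.camera_params("wrist");im,d=r.snapshot("wrist");print(delta(s,Tg,Mg))
# predicted pixel columns of the axis vs. seen white handle midline
print("pred",proj(P,[grip-.015*xp,O+.06*zp-.015*xp,O-.03*zp]).round(1),"grasp centre",proj(P,[s["tool_pos"]+R.from_quat(s["eef_rot"]).as_matrix()[:,2]*.155]).round(1))
c=cloud(P,d);b=im.mean(2)
for v in range(210,400,10):
    w=np.where((b[v,230:335]>165)&(c[v,230:335,2]>.08))[0]
    if len(w):print(v,w.min()+230,w.max()+230,c[v,(w.min()+w.max())//2+230].round(4))
cv2.imwrite("pics/w3.png",im)
E
```

```text
(array([ 3.1, -4.6, 71.2]), array([0.002, 0.007, 0.007]))
pred [[273.2 224.5]
 [272.8 269.7]
 [274.5 146.2]] grasp centre [[280.3 290.3]]
210 269 289 [ 0.5074 -0.2179  0.1182]
220 258 289 [ 0.5107 -0.2231  0.1229]
230 258 289 [ 0.5164 -0.225   0.1258]
240 251 289 [ 0.5192 -0.2278  0.1318]
250 251 289 [ 0.5237 -0.2293  0.1362]
260 251 289 [ 0.5281 -0.2307  0.1405]
270 249 290 [ 0.5323 -0.2327  0.1448]
280 256 290 [ 0.5371 -0.2315  0.1494]
290 257 292 [ 0.542  -0.2324  0.1533]
320 257 257 [ 0.5594 -0.25    0.1596]
330 274 275 [ 0.5674 -0.2408  0.1638]
```

View pics/w3.png

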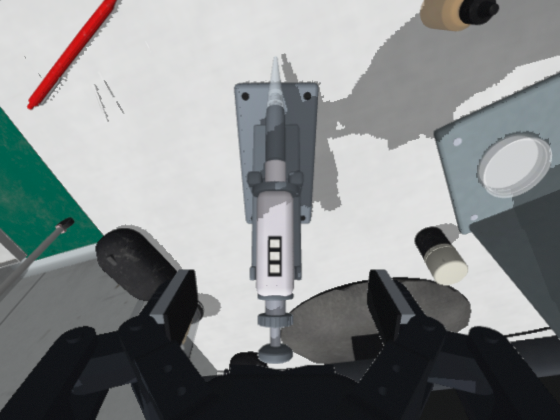

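The pipette's midline is at column ~275, against a predicted 273, so I'll correct by +1.2 mm in tool y. The collar is at row ~183 and both fingers straddle the handle freely.

Emit:
{"api": "jog_arm", "payload": {
  "commands": [
    [1,3,-3.4,10,0.002,0.007,0.007],
    [1,3,-3.4,30,0.002,0.007,0.007],
    [1,3,-3.4,50,0.002,0.007,0.007],
    [1,3,-3.4,65,0.002,0.007,0.007],
    [1,3,-3.4,71,0.002,0.007,0.007]
  ]
}}

```text
time_s: 3.45
tool_pos: [0.486, -0.2123, 0.2632]
eef_rot: [0.157, 0.979, -0.02, 0.129]
wrist_force: [-0.4, -0.2, -0.3]
gripper_width: 0.0854
gripper_force: 0.0
```

Emit:
{"api": "jog_arm", "payload": {
  "commands": [
    [1,0,0,0,0,0,0],
    [1,0,0,0,0,0,0]
  ]
}}

```text
time_s: 3.65
tool_pos: [0.4864, -0.2125, 0.2651]
eef_rot: [0.157, 0.979, -0.02, 0.131]
wrist_force: [0.9, -0.8, -0.2]
gripper_width: 0.0858
gripper_force: 0.0
```

```bash
sed -i 's/^xp,zp=/O=O+.0012*np.array([az(A+90)[0],az(A+90)[1],0]);xp,zp=/' h.py; python3 - <<'E'
from plant import r
from h import *
s=r.sense();print(delta(s,Tg,Mg),s["wrist_force"])
E
```

```text
(array([ 0.9, -1.1,  1.2]), array([0.001, 0.004, 0.001])) [ 0.87450936 -0.75019697 -0.2362725 ]
```

Emit:
{"api": "jog_arm", "payload": {
  "commands": [
    [1,0.5,-0.8,1.5,0,0,0],
    [0.5,0.5,-0.8,1.5,0,0,0],
    [0.3,0.5,-0.8,1.5,0,0,0],
    [0,0.5,-0.8,1.5,0,0,0],
    [0,0.5,-0.8,1.5,0,0,0]
  ]
}}

```text
time_s: 4.15
tool_pos: [0.4858, -0.2133, 0.2626]
eef_rot: [0.157, 0.979, -0.02, 0.13]
wrist_force: [-0.1, -0.4, 0.3]
gripper_width: 0.0279
gripper_force: 0.0
```

Emit:
{"api": "jog_arm", "payload": {
  "commands": [
    [0,0,0,0,0,0,0],
    [0,0,0,0,0,0,0],
    [0,0,0,0,0,0,0]
  ]
}}

```text
time_s: 4.45
tool_pos: [0.4858, -0.2134, 0.2628]
eef_rot: [0.157, 0.979, -0.02, 0.13]
wrist_force: [-4.2, -1.0, 5.2]
gripper_width: 0.0241
gripper_force: 58.8
```

```bash
cat >> h.py <<'E'
# pipette in tool frame, fixed at the grasp
Rg=R.from_quat([0.157,0.979,-0.02,0.130]).as_matrix();pg=np.array([.4858,-.2134,.2628])
Pp=Rg.T@(O-pg);Pm=Rg.T@np.c_[xp,np.cross(zp,xp),zp]
SEAT=np.array([.5693,.0899,.177]);YAW=10.8
def hang(back,up,Or=None,yaw=YAW):
    Mp=np.c_[az(yaw),az(yaw+90),[0,0,1.]];Mt=Mp@Pm.T
    o=SEAT-back*az(YAW)+np.array([0,0,up]) if Or is None else Or
    return o-Mt@Pp,Mt
E
python3 - <<'E'
from plant import r
from h import *
s=r.sense();print(Pp,(Pm.T@np.array([0,0,1])).round(3))
print("lift",delta(s,s["tool_pos"]+[0,0,.1],R.from_quat(s["eef_rot"]).as_matrix()))
p,M=hang(.11,.10);print(p,delta(s,p,M))
E
```

```text
[ 0.02725406 -0.00035565  0.1695582 ] [ 0.867  0.002 -0.498]
lift (array([-26.1,   0.1, -96.5]), array([0., 0., 0.]))
[0.33017562 0.04432919 0.38511973] (array([ 188.5,  196.2, -177.5]), array([-0.318, -0.767, -0.414]))
```

Lift straight up slowly at first, then check the grip.

Emit:
{"api": "jog_arm", "payload": {
  "commands": [
    [0,-1.3,0,-5,0,0,0],
    [0,-4,0,-15,0,0,0],
    [0,-10,0,-39,0,0,0],
    [0,-18,0,-68,0,0,0],
    [0,-26,0,-97,0,0,0]
  ]
}}

```text
time_s: 4.95
tool_pos: [0.4854, -0.2132, 0.3642]
eef_rot: [0.157, 0.979, -0.02, 0.13]
wrist_force: [0.6, -0.1, -2.3]
gripper_width: 0.0248
gripper_force: 58.8
```

```bash
python3 - <<'E'
from plant import r
from h import *
s=r.sense();p,M=hang(.11,.10);print(s["joints"],s["gripper_width"],s["wrist_force"],delta(s,p,M))
E
```

```text
[-0.09823255  0.1399693  -0.18271928  0.06642179 -0.99161647 -1.81986286] 0.024774330093368203 [ 0.61172518 -0.09259015 -2.30438145] (array([214.7, 196.1, -79.3]), array([-0.317, -0.768, -0.414]))
```

Emit:
{"api": "jog_arm", "payload": {
  "commands": [
    [0,15,10,-10,-0.045,-0.11,-0.059],
    [0,45,35,-22,-0.09,-0.22,-0.118],
    [0,75,62,-33,-0.136,-0.329,-0.177],
    [0,105,92,-44,-0.181,-0.439,-0.237],
    [0,135,120,-55,-0.226,-0.549,-0.296]
  ]
}}

```text
time_s: 5.45
tool_pos: [0.3913, -0.0657, 0.3824]
eef_rot: [-0.003, 0.92, 0.022, 0.391]
wrist_force: [1.4, -4.0, 0.5]
gripper_width: 0.0244
gripper_force: 59.5
```

```bash
python3 - <<'E'
from plant import r
from h import *
s=r.sense();p,M=hang(.11,.10);print(s["joints"],s["gripper_width"],s["wrist_force"],delta(s,p,M))
E
```

```text
[ 0.2560654  -0.306325   -0.81404746  0.49013147 -0.30232619 -2.23325769] 0.024407365505434313 [ 1.4173395  -3.98059087  0.46581184] (array([ 41.9, 111.4, -41. ]), array([-0.111, -0.242, -0.133]))
```

Emit:
{"api": "jog_arm", "payload": {
  "commands": [
    [0,12,30,-12,-0.035,-0.08,-0.044],
    [0,24,60,-24,-0.07,-0.16,-0.088],
    [0,36,90,-35,-0.1,-0.22,-0.12],
    [0,42,111,-41,-0.111,-0.242,-0.133],
    [0,42,111,-41,-0.111,-0.242,-0.133]
  ]
}}

```text
time_s: 5.95
tool_pos: [0.3187, 0.0417, 0.4164]
eef_rot: [-0.085, 0.872, 0.044, 0.48]
wrist_force: [0.6, -1.3, -2.4]
gripper_width: 0.0246
gripper_force: 60.6
```

```bash
python3 - <<'E'
from plant import r
from h import *
s=r.sense();p,M=hang(.11,.10);print(s["joints"],s["gripper_width"],s["wrist_force"],delta(s,p,M))
E
```

```text
[ 0.26463733 -0.52513002 -1.07726406  1.36989399 -0.06687718 -2.9754021 ] 0.024606737468028092 [ 0.64145154 -1.26685448 -2.3918911 ] (array([20.2,  0.6, 26.7]), array([-0.003, -0.043,  0.005]))
```

```bash
cat > kin.py <<'E'
from h import *
from scipy.optimize import least_squares
D=[([-.9744,.25576,.10696],[.16873,-.5233,.40377],[-.15522,.98788,.00095,-.00019]),
([-.47202,.033186,-.063163],[.30072,-.32686,.44135],[.096,.995,0,.001]),
([-.09823,.13997,-.18272],[.4854,-.2132,.3642],[.157,.979,-.02,.13]),
([-.034118,.057264,-.228743],[.4571,-.1834,.3848],[.162,.979,-.021,.124]),
([.25607,-.306325,-.814047],[.3913,-.0657,.3824],[-.003,.92,.022,.391]),
([.264637,-.52513,-1.077264],[.3187,.0417,.4164],[-.085,.872,.044,.480])]
def W(x,j):
    h,a2,a3,d6,l,r0=x;rr=r0+a2*np.sin(j[1])+a3*np.cos(j[1]-j[2]);zz=h+a2*np.cos(j[1])-a3*np.sin(j[1]-j[2])
    c,s=np.cos(j[0]),np.sin(j[0]);return np.array([c*rr-s*l,s*rr+c*l,zz])
def res(x): return np.ravel([W(x,j)+x[3]*R.from_quat(q).as_matrix()[:,2]-np.array(p) for j,p,q in D])
X=least_squares(res,[.3,.35,.35,.1,-.15,0.]).x
def ik(p,M):
    w=p-X[3]*M[:,2]
    best=None
    for g in ([0,0,-.5],[.2,.3,0],[.2,-.5,-1]):
        f=least_squares(lambda j:W(X,j)-w,g)
        if best is None or f.cost<best.cost:best=f
    j=best.x;a=j[1]-j[2];fd=np.array([np.cos(j[0])*np.cos(a),np.sin(j[0])*np.cos(a),-np.sin(a)])
    return j,np.degrees(np.arccos(fd@M[:,2])),np.degrees(a),best.cost
E
python3 - <<'E'
from kin import *
print(X.round(4),abs(res(X)).max())
for b,u in [(.11,.1),(.08,.1),(.06,.06),(.05,.015),(.05,.01),(.03,.01),(0,.01),(0,0)]:
    j,bend,fa,c=ik(*hang(b,u));print(b,u,j.round(3),"bend",bend.round(1),"forearm below",fa.round(1),c)
E
```

```text
[ 0.1796  0.4719  0.1803  0.2083 -0.1296  0.2174] 0.0986568580083731
0.11 0.1 [ 1.074 -0.717 -0.978] bend 48.7 forearm below 15.0 3.887738839367171e-23
0.08 0.1 [ 0.873 -0.534 -1.101] bend 33.3 forearm below 32.5 7.370148711181074e-30
0.06 0.06 [ 0.808 -0.233 -1.571] bend 49.6 forearm below 76.7 0.00011506410691482802
0.05 0.015 [ 0.842 -0.263 -1.571] bend 48.7 forearm below 74.9 0.0018604687746144025
0.05 0.01 [ 0.857 -0.278 -1.571] bend 48.2 forearm below 74.1 0.0021566528204102794
0.03 0.01 [ 0.733 -0.13  -1.571] bend 53.8 forearm below 82.6 0.0025051815052709345
0 0.01 [ 0.623  0.056 -1.571] bend 63.0 forearm below 93.2 0.0025940821456485095
0 0 [ 0.621  0.06  -1.571] bend 63.2 forearm below 93.4 0.003362567954204116
```

```bash
python3 - <<'E'
t=open('kin.py').read()
t=t.replace("h,a2,a3,d6,l,r0=x;","h,a2,a3,d6,l,r0,e3=x;").replace("a3*np.cos(j[1]-j[2])","a3*np.cos(j[1]-j[2]+e3)").replace("a3*np.sin(j[1]-j[2])","a3*np.sin(j[1]-j[2]+e3)")
t=t.replace("X=least_squares(res,[.3,.35,.35,.1,-.15,0.]).x","rng=np.random.default_rng(0)\nX=min((least_squares(res,np.array([.3,.35,.35,.1,-.15,0.,0.])+rng.normal(0,.25,7)) for _ in range(40)),key=lambda f:f.cost).x")
open('kin.py','w').write(t)
E
python3 - <<'E'
from kin import *
print(X.round(4),res(X).reshape(-1,3).round(3))
for b,u in [(.11,.1),(.08,.1),(.06,.06),(.05,.015),(.05,.01),(.03,.01),(0,.01),(0,0)]:
    j,bend,fa,c=ik(*hang(b,u));print(b,u,j.round(3),"bend",bend.round(1),"forearm below",fa.round(1),c)
E
```

```text
[ 0.4804  0.4663  0.3764  0.3033 -0.1243  0.0984  0.4937] [[ 0.019  0.026 -0.001]
 [ 0.023  0.022 -0.008]
 [-0.003  0.024  0.011]
 [ 0.003  0.021  0.003]
 [ 0.014 -0.001  0.015]
 [ 0.017 -0.1   -0.021]]
0.11 0.1 [ 1.494 -0.48  -1.241] bend 59.4 forearm below 43.6 0.0013571463479404551
0.08 0.1 [ 1.572 -1.629 -0.913] bend 101.8 forearm below -41.0 0.000260896954544538
0.06 0.06 [ 1.602 -1.014 -1.18 ] bend 77.4 forearm below 9.5 4.9189151945101445e-06
0.05 0.015 [ 1.937 -1.012 -1.343] bend 88.9 forearm below 19.0 8.793604025020005e-19
0.05 0.01 [ 1.937 -1.041 -1.346] bend 89.7 forearm below 17.5 1.6758208515169519e-18
0.03 0.01 [ 1.507 -1.978 -1.077] bend 104.8 forearm below -51.6 0.00032776079847600853
0 0.01 [ 2.466 -0.79  -1.593] bend 91.8 forearm below 46.0 2.345473024776235e-15
0 0 [ 2.466 -0.831 -1.598] bend 93.4 forearm below 43.9 1.5335853702029985e-27
```

```bash
cat > kin.py <<'E'
from h import *
import pickle
from scipy.optimize import least_squares
D=[([-.974404,.255764,.106959,-.00047,-1.42388,-.28462],[.16873,-.5233,.40377],[-.15522,.98788,.00095,-.00019]),
([-.47202,.033186,-.063163,-.00007,-1.4732,-1.29106],[.30072,-.32686,.44135],[.096,.995,0,.001]),
([-.09823,.13997,-.18272,.06642,-.991616,-1.81986],[.4854,-.2132,.3642],[.157,.979,-.02,.13]),
([-.034118,.057264,-.228743,.08502,-1.044325,-1.898233],[.4571,-.1834,.3848],[.162,.979,-.021,.124]),
([.25607,-.306325,-.814047,.490131,-.302326,-2.233258],[.3913,-.0657,.3824],[-.003,.92,.022,.391]),
([.264637,-.52513,-1.077264,1.369894,-.066877,-2.975402],[.3187,.0417,.4164],[-.085,.872,.044,.480])]
for f in("w1.pkl","w2.pkl"):
    s=pickle.load(open(f,"rb"))[0];D.append((s["joints"],s["tool_pos"],s["eef_rot"]))
LIM=np.array([[-2.95,2.95],[-1.21,1.97],[-1.09,1.5],[-2.87,1.71],[-2.94,-.07],[-3.05,3.05]])
Q0=None
def ch(x,j,sg=(1,-1)):
    r0,h,a2,a3,b3,l,d6,l6=x
    E=lambda a,t:R.from_euler(a,t).as_matrix()
    A1=E('z',j[0]);A2=A1@E('y',j[1]);A3=A2@E('y',-j[2]);A4=A3@E('x',sg[0]*j[3]);A5=A4@E('y',sg[1]*j[4]);A6=A5@E('x',j[5])
    p=A1@[r0,0,h]+A2@[0,0,a2]+A3@[a3,0,b3]+A4@[0,l,0]+A5@[d6,l6*0,0]
    return p,A6@Q0
def setQ(sg):
    # constant tool rotation from sample 0
    global Q0
    Q0=np.eye(3);_,M=ch(np.zeros(8),D[0][0],sg);Q0=M.T@R.from_quat(D[0][2]).as_matrix()
def res(x,sg): return np.ravel([ch(x,j,sg)[0]-np.array(p) for j,p,q in D])
def rerr(sg): return [R.from_matrix(ch(np.zeros(8),j,sg)[1].T@R.from_quat(q).as_matrix()).magnitude().round(3) for j,p,q in D]
SG=(1,-1);setQ(SG)
X=least_squares(res,[0,.4,.35,.35,0,-.15,.1,0],args=(SG,)).x
def ik(p,M,g):
    def f(j):
        pp,mm=ch(X,j,SG);return np.r_[(pp-p)*10,R.from_matrix(mm.T@M).as_rotvec()]
    k=least_squares(f,np.clip(g,LIM[:,0]+.01,LIM[:,1]-.01),bounds=(LIM[:,0],LIM[:,1]));return k.x,np.abs(k.fun).max()
E
python3 - <<'E'
import kin
from kin import *
for sg in [(1,-1),(-1,-1),(1,1),(-1,1)]:
    setQ(sg);f=least_squares(res,[0,.4,.35,.35,0,-.15,.1,0],args=(sg,));print(sg,rerr(sg),f.x.round(3),abs(f.fun).max())
E
```

```text
Traceback (most recent call last):
  File "kin.py", line 25, in rerr
    def rerr(sg): return [R.from_matrix(ch(np.zeros(8),j,sg)[1].T@R.from_quat(q).as_matrix()).magnitude().round(3) for j,p,q in D]
                          ^^^^^^^^^^^^^^^^^^^^^^^^^^^^^^^^^^^^^^^^^^^^^^^^^^^^^^^^^^^^^^^^^^^^^^^^^^^^^^^^^^^^^
AttributeError: 'float' object has no attribute 'round'
```

```bash
sed -i 's/\.magnitude()\.round(3)/.magnitude()/;s/,sg=(1,-1)):/,sg=(1,-1,1)):/;s/j\[5\])$/sg[2]*j[5])/;s/^SG=.*/SG=(1,-1,1);setQ(SG)/' kin.py; sed -i "s/A6=A5@E('x',j\[5\])/A6=A5@E('x',sg[2]*j[5])/" kin.py
python3 - <<'E'
import kin
from kin import *
import itertools
for sg in itertools.product((1,-1),(-1,1),(1,-1)):
    setQ(sg);f=least_squares(res,[0,.4,.35,.35,0,-.15,.1,0],args=(sg,));print(sg,np.round(rerr(sg),3),f.x.round(3),abs(f.fun).max())
E
```

```text
(1, -1, 1) [0.    2.013 2.998 3.141 2.956 2.644 2.976 2.857] [ 0.224  0.661  0.433  0.206 -0.249 -0.172  0.394  0.   ] 0.07143344912454072
(1, -1, -1) [0.00e+00 0.00e+00 1.33e-01 1.70e-01 9.82e-01 2.74e+00 2.00e-03 1.00e-03] [ 0.224  0.661  0.433  0.206 -0.249 -0.172  0.394  0.   ] 0.07143344912454072
(1, 1, 1) [0.    0.251 1.152 1.064 2.577 3.041 0.343 0.323] [-0.064 -0.643  0.38   0.436  1.046 -0.17  -0.306  0.   ] 0.05770397700294994
(1, 1, -1) [0.    1.999 2.922 3.068 3.087 3.108 2.949 2.875] [-0.064 -0.643  0.38   0.436  1.046 -0.17  -0.306  0.   ] 0.05770397700294994
(-1, -1, 1) [0.    2.013 3.07  3.056 2.387 0.902 2.976 2.857] [-0.     0.148  0.521  0.401 -0.    -0.154  0.189  0.   ] 5.07060069404458e-05
(-1, -1, -1) [0.    0.001 0.001 0.001 0.001 0.001 0.    0.   ] [-0.     0.148  0.521  0.401 -0.    -0.154  0.189  0.   ] 5.07060069404458e-05
(-1, 1, 1) [0.    0.252 1.181 1.101 2.651 3.01  0.342 0.324] [-0.056 -0.395  0.479  0.433  0.507 -0.157 -0.109  0.   ] 0.009398292602242453
(-1, 1, -1) [0.    1.999 2.922 3.068 3.08  2.967 2.949 2.875] [-0.056 -0.395  0.479  0.433  0.507 -0.157 -0.109  0.   ] 0.009398292602242453
```

```bash
sed -i 's/^SG=.*/SG=(-1,-1,-1);setQ(SG)/' kin.py
python3 - <<'E'
from plant import r
from kin import *
print(X.round(4));j0=r.sense()["joints"];rng=np.random.default_rng(1)
for yaw in range(-80,101,20):
    best=[]
    p,M=hang(0,.01,yaw=yaw)
    for k in range(15):
        g=j0 if k==0 else rng.uniform(LIM[:,0],LIM[:,1]);j,e=ik(p,M,g)
        if e<.003: best.append(tuple(j.round(2)))
    best=sorted(set(best),key=lambda q:np.abs(np.array(q)-j0).max())[:2]
    print(yaw,[ [float(v) for v in b] for b in best])
E
```

```text
[-1.000e-04  1.483e-01  5.207e-01  4.009e-01 -0.000e+00 -1.544e-01
  1.887e-01  0.000e+00]
-80 [[0.81, 0.55, -0.23, 0.77, -1.59, 2.19]]
-60 [[0.84, 0.38, -0.55, 1.01, -1.33, 2.2]]
-40 []
-20 []
0 []
20 []
40 [[-0.13, 0.06, -0.31, -1.19, -0.76, -0.0]]
60 [[-0.23, 0.23, -0.11, -1.14, -1.16, 0.17]]
80 [[-0.23, 0.4, 0.12, -1.05, -1.49, 0.27]]
100 [[-0.18, 0.56, 0.38, -0.98, -1.78, 0.35]]
```

```bash
cat >> kin.py <<'E'
def pip(o,lean,yaw):
    Mp=np.c_[az(yaw,-lean),az(yaw+90),az(yaw,90-lean)];Mt=Mp@Pm.T;return np.array(o)-Mt@Pp,Mt
E
python3 - <<'E'
from plant import r
from kin import *
j=r.sense()["joints"];S=lambda b,u:SEAT-b*az(YAW)+np.array([0,0,u])
s=r.sense();Rn=R.from_quat(s["eef_rot"]).as_matrix();o=s["tool_pos"]+Rn@Pp;Mp=Rn@Pm;print("now o",o,"z",Mp[:,2])
W=[(o,3,10.8),((.43,0,.27),45,5),((.43,0,.27),45,50),(S(.10,.08),0,50),(S(.06,.02),0,50),(S(0,.01),0,50)]
for a,b in zip(W,W[1:]):
    n=5
    for t in np.linspace(1/n,1,n):
        q=[np.array(a[i])*(1-t)+np.array(b[i])*t for i in range(3)];p,M=pip(*q);jn,e=ik(p,M,j);print(np.round(q[0],3),round(float(q[1])),round(float(q[2])),jn.round(2),"dj",abs(jn-j).max().round(2),"e",round(e,4));j=jn
E
```

```text
now o [0.44530903 0.06507002 0.30274711] z [0.04070192 0.01338912 0.99908162]
[0.442 0.052 0.296] 11 10 [ 0.66 -0.5  -0.89  0.77 -0.53 -2.6 ] dj 0.6 e 0.0
[0.439 0.039 0.29 ] 20 8 [ 0.66 -0.43 -0.72  0.5  -0.72 -2.37] dj 0.27 e 0.0
[0.436 0.026 0.283] 28 7 [ 0.59 -0.34 -0.55  0.31 -0.88 -2.17] dj 0.2 e 0.0
[0.433 0.013 0.277] 37 6 [ 0.5  -0.24 -0.4   0.18 -1.03 -2.03] dj 0.16 e 0.0
[0.43 0.   0.27] 45 5 [ 0.42 -0.13 -0.27  0.09 -1.18 -1.93] dj 0.15 e 0.0
[0.43 0.   0.27] 45 14 [ 0.39 -0.13 -0.25  0.04 -1.19 -1.73] dj 0.2 e 0.0
[0.43 0.   0.27] 45 23 [ 0.36 -0.12 -0.22 -0.01 -1.21 -1.52] dj 0.2 e 0.0
[0.43 0.   0.27] 45 32 [ 0.33 -0.11 -0.19 -0.07 -1.23 -1.32] dj 0.2 e 0.0
[0.43 0.   0.27] 45 41 [ 0.3  -0.09 -0.16 -0.11 -1.27 -1.13] dj 0.2 e 0.0
[0.43 0.   0.27] 45 50 [ 0.27 -0.08 -0.13 -0.16 -1.31 -0.94] dj 0.19 e 0.0
[0.438 0.014 0.267] 36 50 [ 0.2  -0.12 -0.16 -0.28 -1.21 -0.84] dj 0.12 e 0.0
[0.446 0.028 0.265] 27 50 [ 0.11 -0.14 -0.19 -0.43 -1.12 -0.7 ] dj 0.16 e 0.0
[0.455 0.043 0.262] 18 50 [-0.   -0.15 -0.22 -0.63 -1.08 -0.51] dj 0.19 e 0.0
[0.463 0.057 0.26 ] 9 50 [-0.14 -0.1
[... 187 characters left out ...]
3 e 0.0
[0.487 0.074 0.233] 0 50 [-0.27 -0.05 -0.3  -1.11 -1.08  0.02] dj 0.03 e 0.0
[0.495 0.076 0.221] 0 50 [-0.27 -0.02 -0.31 -1.12 -1.06  0.05] dj 0.03 e 0.0
[0.503 0.077 0.209] 0 50 [-0.26  0.01 -0.31 -1.14 -1.05  0.08] dj 0.03 e 0.0
[0.51  0.079 0.197] 0 50 [-0.26  0.04 -0.31 -1.16 -1.03  0.11] dj 0.03 e 0.0
[0.522 0.081 0.195] 0 50 [-0.25  0.06 -0.29 -1.16 -1.02  0.11] dj 0.02 e 0.0
[0.534 0.083 0.193] 0 50 [-0.23  0.08 -0.28 -1.17 -1.01  0.11] dj 0.02 e 0.0
[0.546 0.085 0.191] 0 50 [-0.22  0.1  -0.26 -1.17 -1.    0.11] dj 0.02 e 0.0
[0.558 0.088 0.189] 0 50 [-0.21  0.12 -0.24 -1.17 -0.98  0.1 ] dj 0.02 e 0.0
[0.569 0.09  0.187] 0 50 [-0.2   0.14 -0.22 -1.17 -0.97  0.1 ] dj 0.02 e 0.0
```

```bash
cat > seg.py <<'E'
import sys
from plant import r
from kin import *
S=lambda b,u:SEAT-b*az(YAW)+np.array([0,0,u])
def seg(target,n=5):
    s=r.sense();Rn=R.from_quat(s["eef_rot"]).as_matrix();Mp=Rn@Pm;o=s["tool_pos"]+Rn@Pp
    lean=np.degrees(np.arctan2(-Mp[2,0],Mp[2,2]));yaw=np.degrees(np.arctan2(Mp[1,0],Mp[0,0]));print("now o",o.round(4),"z",Mp[:,2].round(3),"lean",lean.round(1),"yaw",yaw.round(1),"t",s["time_s"],"F",s["wrist_force"].round(1),"w",s["gripper_width"].round(4))
    a=(o,lean,yaw);out=[]
    for t in np.linspace(1/n,1,n):
        p,M=pip(*[np.array(a[i])*(1-t)+np.array(target[i])*t for i in range(3)]);d,w=delta(s,p,M);out.append([0]+d.tolist()+w.tolist())
    for i in out:print(i)
E
python3 -c "
from seg import *
seg(((.43,0,.27),45,5),6)"
```

```text
Traceback (most recent call last):
  File "seg.py", line 7, in seg
    lean=np.degrees(np.arctan2(-Mp[2,0],Mp[2,2]));yaw=np.degrees(np.arctan2(Mp[1,0],Mp[0,0]));print("now o",o.round(4),"z",Mp[:,2].round(3),"lean",lean.round(1),"yaw",yaw.round(1),"t",s["time_s"],"F",s["wrist_force"].round(1),"w",s["gripper_width"].round(4))
                                                                                                                                                                                                                                      ^^^^^^^^^^^^^^^^^^^^^^^^
AttributeError: 'float' object has no attribute 'round'
```

```bash
sed -i 's/s\["gripper_width"\].round(4)/s["gripper_width"]/' seg.py; python3 -c "
from seg import *
seg(((.43,0,.27),45,5),6)"
```

```text
now o [0.4453 0.0651 0.3027] z [0.041 0.013 0.999] lean 2.4 yaw 10.8 t 5.95 F [ 0.6 -1.3 -2.4] w 0.024606737468028092
[0, -13.7, -8.9, 3.8, 0.01, 0.124, 0.015]
[0, -26.6, -17.9, 10.1, 0.022, 0.248, 0.026]
[0, -38.5, -27.4, 18.8, 0.033, 0.371, 0.039]
[0, -49.0, -37.6, 29.8, 0.042, 0.495, 0.054]
[0, -57.9, -48.5, 42.9, 0.05, 0.619, 0.07]
[0, -65.0, -60.2, 57.8, 0.056, 0.742, 0.088]
```

Emit:
{"api": "jog_arm", "payload": {
  "commands": [
    [0,-14,-9,4,0.01,0.124,0.015],
    [0,-27,-18,10,0.022,0.248,0.026],
    [0,-38,-27,19,0.033,0.371,0.039],
    [0,-49,-38,30,0.042,0.495,0.054],
    [0,-58,-48,43,0.05,0.619,0.07]
  ]
}}

```text
time_s: 6.45
tool_pos: [0.3953, 0.0066, 0.442]
eef_rot: [-0.056, 0.959, 0.018, 0.277]
wrist_force: [1.5, -2.1, 0.2]
gripper_width: 0.0241
gripper_force: 60.4
```

```bash
python3 -c "
from seg import *
print(r.sense()['joints'].round(2))
seg(((.43,0,.27),45,50),6)"
```

```text
[ 0.51 -0.28 -0.5   0.27 -0.84 -2.09]
now o [0.4623 0.0149 0.2841] z [0.465 0.052 0.884] lean 27.9 yaw 6.7 t 6.45 F [ 1.5 -2.1  0.2] w 0.024060775093879404
[0, -2.8, -8.9, 0.8, -0.063, 0.05, -0.111]
[0, -6.1, -16.1, 2.3, -0.122, 0.1, -0.222]
[0, -9.5, -21.0, 4.4, -0.176, 0.149, -0.336]
[0, -12.6, -23.8, 6.9, -0.224, 0.196, -0.453]
[0, -15.2, -24.3, 9.5, -0.266, 0.243, -0.573]
[0, -16.8, -22.9, 11.9, -0.303, 0.287, -0.696]
```

Emit:
{"api": "jog_arm", "payload": {
  "commands": [
    [0,-3,-9,1,-0.063,0.05,-0.111],
    [0,-6,-16,2,-0.122,0.1,-0.222],
    [0,-9,-21,4,-0.176,0.149,-0.336],
    [0,-13,-24,7,-0.224,0.196,-0.453],
    [0,-15,-24,9,-0.266,0.243,-0.573]
  ]
}}

```text
time_s: 6.95
tool_pos: [0.4166, -0.0166, 0.4426]
eef_rot: [-0.353, 0.922, 0.056, 0.15]
wrist_force: [-1.3, -0.4, -2.4]
gripper_width: 0.0246
gripper_force: 60.4
```

```bash
python3 -c "
from seg import *
print(r.sense()['joints'].round(2))
seg((S(.10,.08),0,50),6)"
```

```text
[ 0.27 -0.11 -0.16 -0.15 -1.23 -1.08]
now o [0.4378 0.0013 0.2731] z [0.493 0.446 0.747] lean 41.7 yaw 41.6 t 6.95 F [-1.3 -0.4 -2.4] w 0.024615706936812257
[0, 10.2, 3.3, 4.2, -0.011, -0.121, -0.018]
[0, 20.5, 6.3, 11.0, -0.023, -0.243, -0.039]
[0, 30.6, 8.3, 20.4, -0.037, -0.364, -0.06]
[0, 40.0, 9.6, 32.2, -0.054, -0.485, -0.079]
[0, 48.4, 10.3, 46.4, -0.073, -0.606, -0.096]
[0, 55.7, 10.4, 63.0, -0.095, -0.726, -0.111]
```

Emit:
{"api": "jog_arm", "payload": {
  "commands": [
    [0,10,3,4,-0.011,-0.121,-0.018],
    [0,20,6,11,-0.023,-0.243,-0.039],
    [0,31,8,20,-0.037,-0.364,-0.06],
    [0,40,10,32,-0.054,-0.485,-0.079],
    [0,48,10,46,-0.073,-0.606,-0.096]
  ]
}}

```text
time_s: 7.45
tool_pos: [0.3862, -0.0291, 0.3842]
eef_rot: [-0.368, 0.813, 0.183, 0.412]
wrist_force: [-1.5, 0.3, -3.5]
gripper_width: 0.0242
gripper_force: 60.4
```

```bash
python3 -c "
from seg import *
print(r.sense()['joints'].round(2))
seg((S(.10,.06),0,50),3)"
```

```text
[-0.16 -0.15 -0.27 -0.9  -1.05 -0.26]
now o [0.4666 0.0603 0.2616] z [0.071 0.089 0.993] lean 6.6 yaw 48.4 t 7.45 F [-1.5  0.3 -3.5] w 0.024218676738636147
[0, 10.9, -0.5, 6.9, -0.011, -0.038, -0.0]
[0, 21.8, -0.4, 14.1, -0.018, -0.076, -0.006]
[0, 32.7, -0.4, 21.6, -0.026, -0.114, -0.01]
```

Emit:
{"api": "jog_arm", "payload": {
  "commands": [
    [0,11,-0.5,7,-0.011,-0.038,0],
    [0,22,-0.4,14,-0.018,-0.076,-0.006],
    [0,32.7,-0.4,21.6,-0.026,-0.114,-0.01],
    [0,32.7,-0.4,21.6,-0.026,-0.114,-0.01],
    [0,32.7,-0.4,21.6,-0.026,-0.114,-0.01]
  ]
}}

```text
time_s: 7.95
tool_pos: [0.3856, -0.0322, 0.3446]
eef_rot: [-0.365, 0.787, 0.212, 0.45]
wrist_force: [0.4, -0.1, -1.4]
gripper_width: 0.0242
gripper_force: 60.5
```

```bash
python3 - <<'E'
from seg import *
import pickle
seg((S(.06,.015),0,50),4)
im,d=r.snapshot("scene");P=r.camera_params("scene");c=cloud(P,d);b=im.mean(2)
s=r.sense();Rn=R.from_quat(s["eef_rot"]).as_matrix();Mp=Rn@Pm;o=s["tool_pos"]+Rn@Pp
print("pred px: tip,nose,collar,knob",proj(P,[o-.108*Mp[:,2],o-.063*Mp[:,2],o,o+.117*Mp[:,2]]).round(1))
w=r.snapshot("wrist")[0];v=np.hstack([cv2.resize(im[80:280,220:400],(480,533),interpolation=3),np.zeros((533,10,3),np.uint8),cv2.resize(w[150:400,200:370][:, :],(310,456),interpolation=3) if 0 else cv2.resize(w[180:420,200:340],(310,533),interpolation=3)])
cv2.imwrite("pics/c4.png",v);cv2.imwrite("pics/s4.png",im)
E
```

```text
now o [0.4709 0.0693 0.2354] z [0.009 0.004 1.   ] lean 0.5 yaw 49.8 t 7.95 F [ 0.4 -0.1 -1.4] w 0.024239726546355877
[0, 5.6, -5.7, 12.4, 0.001, -0.002, -0.004]
[0, 11.1, -12.0, 24.9, 0.001, -0.004, -0.005]
[0, 16.7, -18.2, 37.3, -0.0, -0.006, -0.005]
[0, 22.3, -24.4, 49.8, -0.001, -0.008, -0.006]
pred px: tip,nose,collar,knob [[305.2 240.6]
 [306.2 225.9]
 [307.5 203.8]
 [310.4 157.8]]
```

View pics/c4.png

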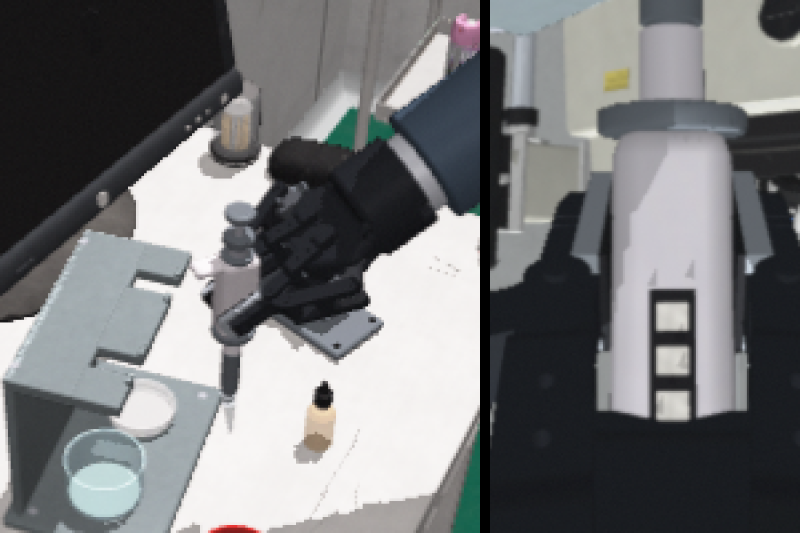

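The pipette is held upright. Its tip is at scene px (306,241), against a predicted (305,241), so it hangs as expected. Next I'll go to just in front of the left fork and compare.

Emit:
{"api": "jog_arm", "payload": {
  "commands": [
    [0,5.6,-5.7,12.4,0.001,-0.002,-0.004],
    [0,11,-12,25,0.001,-0.004,-0.005],
    [0,16.7,-18.2,37.3,0,-0.006,-0.005],
    [0,22.3,-24.4,49.8,-0.001,-0.008,-0.006],
    [0,22.3,-24.4,49.8,-0.001,-0.008,-0.006]
  ]
}}

```text
time_s: 8.55
tool_pos: [0.4249, -0.0226, 0.2991]
eef_rot: [-0.367, 0.784, 0.213, 0.453]
wrist_force: [-0.5, -0.5, -0.7]
gripper_width: 0.0243
gripper_force: 60.5
```

```bash
python3 - <<'E'
from seg import *
seg((S(.0,.012),0,50),5)
im,d=r.snapshot("scene");P=r.camera_params("scene")
s=r.sense();Rn=R.from_quat(s["eef_rot"]).as_matrix();Mp=Rn@Pm;o=s["tool_pos"]+Rn@Pp
z=Mp[:,2];print("pred px: tip,sleeve-30,collar",proj(P,[o-.108*z,o-.03*z,o,o+.117*z]).round(1))
# predicted outlines: sleeve edges at -10..-55 ; fork slot edges
g=cv2.resize(im[160:270,220:330],None,fx=5,fy=5,interpolation=3)
dr=lambda X,col:cv2.polylines(g,[((proj(P,X)-[220,160]+.5)*5).astype(int)],False,col,1)
dr([o-.005*z,o-.06*z],(0,0,255))
U,V=az(YAW),az(YAW+90)
for y in(-.0105,.0105): dr([SEAT-.027*U+y*V,SEAT+.0105*U+y*V],(0,255,0))
dr([SEAT+.0105*U-.0105*V,SEAT+.0105*U+.0105*V],(0,255,0));dr([SEAT-.027*U-.045*V,SEAT-.027*U-.0105*V],(0,255,0))
cv2.imwrite("pics/c5.png",g);cv2.imwrite("pics/s5.png",im)
E
```

```text
now o [0.5103 0.0798 0.1909] z [ 0.001 -0.     1.   ] lean 0.0 yaw 50.1 t 8.55 F [-0.5 -0.5 -0.7] w 0.02434293547729794
[0, -4.2, -7.6, 8.1, 0.001, -0.0, -0.001]
[0, -8.4, -15.3, 16.1, 0.001, -0.0, -0.0]
[0, -12.6, -23.1, 24.2, 0.002, -0.0, -0.0]
[0, -16.8, -30.8, 32.3, 0.002, -0.001, -0.0]
[0, -21.0, -38.5, 40.3, 0.002, -0.001, 0.0]
pred px: tip,sleeve-30,collar [[285.8 250.7]
 [286.8 226. ]
 [287.2 215.9]
 [288.9 172.4]]
```

View pics/c5.png

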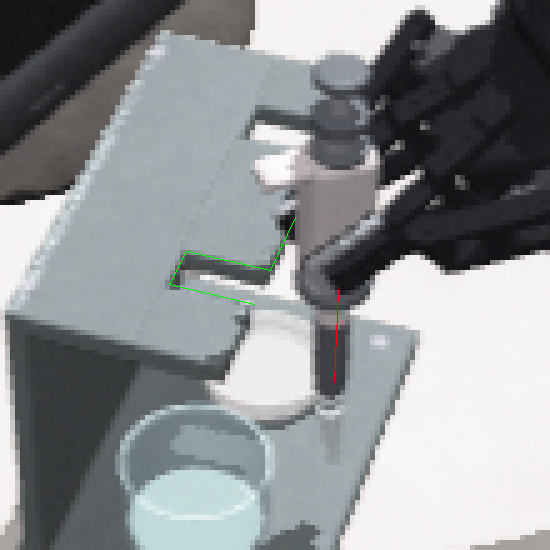

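The overlaid slot (green) coincides with the imaged left fork. The sleeve is at crop (333,355), about 0.6 px left of and 1.6 px below the prediction, so the pipette may sit a few mm lower in the grip. I'll check this in the wrist frame.

```bash
python3 - <<'E'
from seg import *
s=r.sense();P=r.camera_params("wrist");im,d=r.snapshot("wrist")
Rn=R.from_quat(s["eef_rot"]).as_matrix();Mp=Rn@Pm;o=s["tool_pos"]+Rn@Pp
c=cloud(P,d);L=(c-o)@Mp   # pipette frame
for z in(.031,.06,.076,.1): print("pred",z,proj(P,[o+Mp@[-.015,0,z]]).round(1))
for v in range(200,370,6):
    q=L[v,268:292]*1000;print(v,np.nanmedian(q,axis=0).round(1),im[v,280])
for v in (260,300,340):
    q=L[v]*1000;k=np.where((abs(q[:,1])<25)&(q[:,0]<10)&(q[:,0]>-25)&(im[v].mean(1)>140))[0];print("row",v,k.min(),k.max(),q[k.min()].round(1),q[k.max()].round(1))
E
```

```text
pred 0.031 [[280.5 292.8]]
pred 0.06 [[280.5 365.1]]
pred 0.076 [[280.4 407.1]]
pred 0.1 [[280.4 472.3]]
200 [ -5.2  -0.6 -12.1] [176 170 172]
206 [-5.  -0.8 -9.1] [177 170 173]
212 [-5.  -0.6 -6.2] [176 170 173]
218 [-5.2 -0.6 -3.2] [177 171 174]
224 [-5.5 -0.5 -0.2] [140 135 134]
230 [-14.8  -0.5   3.9] [100  94  88]
236 [-14.3  -0.3   6.5] [103  97  90]
242 [-11.9  -0.5   9. ] [161 156 157]
248 [-13.1  -0.5  11.8] [200 194 197]
254 [-13.5  -0.5  14.4] [207 201 203]
260 [-13.3  -0.5  17.1] [208 201 204]
266 [-13.7  -0.7  19.7] [207 202 205]
272 [-13.   -0.5  22.3] [207 202 204]
278 [-13.3  -0.5  24.8] [209 201 204]
284 [-13.6  -0.5  27.4] [208 201 203]
290 [-13.2  -0.5  29.9] [208 201 203]
296 [-13.4  -0.7  32.5] [208 200 203]
302 [-13.5  -0.5  35. ] [208 201 205]
308 [-13.   -0.4  37.5] [207 201 203]
314 [-13.9  -0.2  39.9] [40 38 37]
320 [-13.8  -0.4  42.3] [205 211 212]
326 [-13.8  -0.4  44.8] [198 202 204]
332 [-13.6  -0.4  47.2] [38 34 34]
338 [-14.   -0.4  49.6] [206 212 214]
344 [-14.1  -0.4  51.9] [185 190 191]
350 [-13.5  -0.4  54.5] [39 36 36]
356 [-13.8  -0.4  56.8] [160 163 165]
362 [-14.1  -0.2  59. ] [170 174 176]
368 [-14.   -0.4  61.4] [172 177 178]
row 260 257 307 [-11.2 -10.6  17. ] [-9.  12.  16.9]
row 300 257 318 [-10.9 -10.3  34.4] [-18.7  15.5  33.7]
row 340 255 308 [ -9.2 -11.1  51.4] [-11.1  11.8  51. ]
```

```bash
python3 - <<'E'
from seg import *
E1=np.array([.5675,.0875,.191])
for b in(.058,.04,.02,0):
    s=r.sense();p,M=pip(E1-b*az(YAW),0,50);print(b,delta(s,p,M))
E
```

```text
0.058 (array([ 1.9, -2. , -1. ]), array([0.001, 0.   , 0.002]))
0.04 (array([ -5. , -13.4,  11.1]), array([0.001, 0.   , 0.002]))
0.02 (array([-12.7, -26.2,  24.5]), array([0.001, 0.   , 0.002]))
0 (array([-20.3, -38.9,  37.9]), array([0.001, 0.   , 0.002]))
```

Emit:
{"api": "jog_arm", "payload": {
  "commands": [
    [0,1.9,-2,-1,0,0,0],
    [0,1.9,-2,-1,0,0,0],
    [0,-1.5,-7.7,5,0,0,0],
    [0,-5,-13.4,11,0,0,0],
    [0,-9,-20,18,0,0,0]
  ]
}}

```text
time_s: 9.15
tool_pos: [0.4534, -0.0204, 0.2987]
eef_rot: [-0.367, 0.784, 0.212, 0.454]
wrist_force: [-0.6, 0.4, -1.3]
gripper_width: 0.0241
gripper_force: 60.5
```

```bash
python3 - <<'E'
from seg import *
E1=np.array([.5675,.0875,.191])
s=r.sense();print(s["wrist_force"])
for b in(.03,.01,0):
    p,M=pip(E1-b*az(YAW),0,50);print(b,delta(s,p,M))
im,d=r.snapshot("scene");P=r.camera_params("scene")
Rn=R.from_quat(s["eef_rot"]).as_matrix();Mp=Rn@Pm;o=s["tool_pos"]+Rn@Pp;z=Mp[:,2];print(o)
g=cv2.resize(im[180:270,220:330],None,fx=6,fy=6,interpolation=3)
dr=lambda X,col:cv2.polylines(g,[((proj(P,X)-[220,180]+.5)*6).astype(int)],False,col,1)
dr([o-.005*z,o-.06*z],(0,0,255))
cv2.imwrite("pics/c6.png",g)
E
```

```text
[-0.63261056  0.44490943 -1.32346373]
0.03 (array([-0. ,  0.9, -0.8]), array([0.   , 0.   , 0.001]))
0.01 (array([ -7.7, -11.8,  12.6]), array([0.   , 0.   , 0.001]))
0 (array([-11.6, -18.1,  19.3]), array([0.   , 0.   , 0.001]))
[0.53917407 0.08187071 0.19063258]
```

View pics/c6.png

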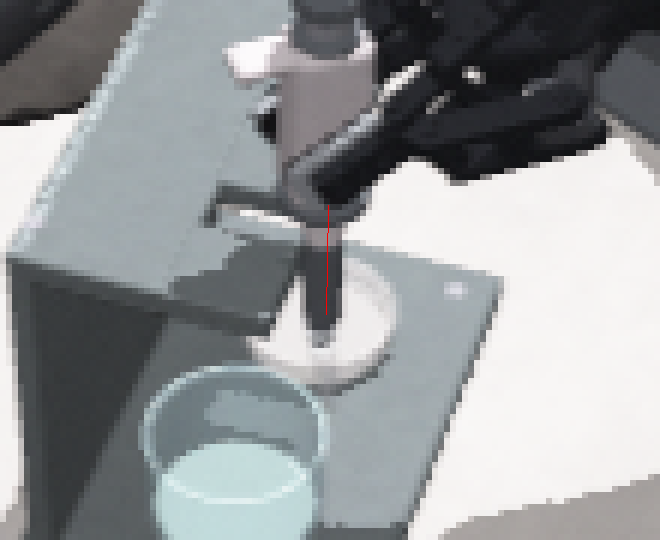

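The sleeve is at crop (321,280), just in front of the left slot, whose mouth is at about (295,231). I'll measure the neck relative to the slot walls with the wrist depth.

```bash
python3 - <<'E'
from seg import *
s=r.sense();Rn=R.from_quat(s["eef_rot"]).as_matrix();Mp=Rn@Pm;o=s["tool_pos"]+Rn@Pp
U,V=az(YAW),az(YAW+90);B=np.c_[U,V,[0,0,1]]
for cam in("wrist","scene"):
    P=r.camera_params(cam);im,d=r.snapshot(cam);c=cloud(P,d);L=(c-SEAT)@B*1000
    print(cam,"o in fork frame",((o-SEAT)@B*1000).round(1))
    m=(abs(L[...,2])<4)&(abs(L[...,1])<40)&(L[...,0]>-40)&(L[...,0]<60);q=L[m];print("shelf pts",len(q),"z",np.median(q[:,2]) if len(q) else 0)
    for u in range(-30,14,3):
        k=q[abs(q[:,0]-u)<1.5];a=k[k[:,1]<0,1];b=k[k[:,1]>0,1]
        print(u,"v below",a.max().round(1) if len(a) else None,"above",b.min().round(1) if len(b) else None,end="; ")
    print()
    D=((c-o)@B)*1000
    for lo,hi in((-58,-45),(-45,-30),(-30,-15),(-12,-3)):
        m=(D[...,2]>lo)&(D[...,2]<hi)&(np.hypot(D[...,0],D[...,1])<14);q=D[m]
        if len(q)>5:
            print("neck",lo,hi,len(q),"u",np.percentile(q[:,0],[2,98]).round(1),"v",np.percentile(q[:,1],[2,98]).round(1),end=" ")
            f=least_squares(lambda x:np.hypot(q[:,0]-x[0],q[:,1]-x[1])-7.5,[0,0],loss="soft_l1").x;print("fit r7.5 centre",f.round(1))
E
```

```text
wrist o in fork frame [-29.7  -2.3  13.7]
shelf pts 4118 z 0.18305496940161647
-30 v below -6.7 above None; -27 v below -7.6 above 10.8; -24 v below -7.6 above 12.0; -21 v below -20.1 above 25.6; -18 v below -18.4 above 28.4; -15 v below -17.3 above 31.3; -12 v below -13.8 above 26.2; -9 v below -12.4 above 26.8; -6 v below -13.8 above 29.6; -3 v below -12.1 above 32.6; 0 v below -13.7 above 9.6; 3 v below -11.1 above 9.9; 6 v below -13.0 above 9.7; 9 v below -0.4 above 1.0; 12 v below -0.0 above 0.2; 
neck -58 -45 611 u [-6.3  5.2] v [-6.5  5.2] fit r7.5 centre [1.6 1.3]
neck -45 -30 799 u [-6.5  4.9] v [-6.6  6.4] fit r7.5 centre [1.4 1.2]
neck -30 -15 962 u [-6.6  4.6] v [-12.9   6. ] fit r7.5 centre [1.7 0.8]
neck -12 -3 560 u [-7.  4.] v [-11.9   5.5] fit r7.5 centre [1.2 1.1]
scene o in fork frame [-29.7  -2.3  13.7]
shelf pts 868 z -0.08865964463566911
-30 v below None above 5.4; -27 v below None above 3.8; -24 v below None above 5.3; -21 v below None above 12.9; -18 v below None above 11.4; -15 v below None above 11.9; -12 v below None above 11.5; -9 v below -11.3 above 16.2; -6 v below -11.9 above 11.6; -3 v below -9.1 above 13.9; 0 v below -9.2 above 14.6; 3 v below -7.4 above 11.5; 6 v below -7.7 above 14.2; 9 v below -9.7 above 12.8; 12 v below -2.4 above 2.2; 
neck -58 -45 27 u [-6.5  5.5] v [ 0.3 11.5] fit r7.5 centre [0.8 1.5]
neck -45 -30 34 u [-6.4  5.9] v [ 0.7 10.8] fit r7.5 centre [1.2 1.6]
neck -30 -15 35 u [-6.7  5.7] v [ 2.7 10.8] fit r7.5 centre [1.2 1.7]
neck -12 -3 7 u [-5.1  0.1] v [ 7.4 10.8] fit r7.5 centre [1.3 3.1]
```

Both cameras put the neck 1 mm right of the slot centre. Move in with +0.8 mm of correction.

Emit:
{"api": "jog_arm", "payload": {
  "commands": [
    [0,-0.3,1,0,0,0,0],
    [0,-4.1,-4.9,6.3,0,0,0],
    [0,-8,-11.2,13,0,0,0],
    [0,-11.9,-17.5,19.8,0,0,0],
    [0,-11.9,-17.5,19.8,0,0,0]
  ]
}}

```text
time_s: 9.8
tool_pos: [0.482, -0.0137, 0.2989]
eef_rot: [-0.367, 0.784, 0.213, 0.454]
wrist_force: [-0.5, 0.2, -2.6]
gripper_width: 0.0247
gripper_force: 60.4
```

```bash
cat > chk.py <<'E'
from seg import *
s=r.sense();Rn=R.from_quat(s["eef_rot"]).as_matrix();Mp=Rn@Pm;o=s["tool_pos"]+Rn@Pp
B=np.c_[az(YAW),az(YAW+90),[0,0,1]]
print("F",s["wrist_force"].round(1),"o in fork",((o-SEAT)@B*1000).round(1),"down 1mm in tool",(Rn.T@[0,0,-1]).round(3),"w",s["gripper_width"],s["time_s"])
for cam in("scene","wrist"):
    P=r.camera_params(cam);im,d=r.snapshot(cam);c=cloud(P,d);D=((c-o)@B)*1000
    for lo,hi in((-58,-30),):
        m=(D[...,2]>lo)&(D[...,2]<hi)&(np.hypot(D[...,0],D[...,1])<14);q=D[m]
        if len(q)>5:
            f=least_squares(lambda x:np.hypot(q[:,0]-x[0],q[:,1]-x[1])-7.5,[0,0],loss="soft_l1").x;print(cam,len(q),"sleeve centre",(f+((o-SEAT)@B*1000)[:2]).round(1))
E
python3 chk.py
```

```text
F [-0.5  0.2 -2.6] o in fork [-1.8 -0.9 13.8] down 1mm in tool [0.867 0.    0.498] w 0.0247147296992718 9.8
wrist 1127 sleeve centre [-1.1  0.4]
```

Emit:
{"api": "jog_arm", "payload": {
  "commands": [
    [0,4.3,0,2.5,0,0,0],
    [0,7,0,4,0,0,0],
    [0,8.7,0,5,0,0,0],
    [0,8.7,0,5,0,0,0]
  ]
}}

```text
time_s: 10.3
tool_pos: [0.4805, -0.0141, 0.2884]
eef_rot: [-0.367, 0.784, 0.213, 0.453]
wrist_force: [0.1, -0.2, -1.8]
gripper_width: 0.0242
gripper_force: 60.4
```

Emit:
{"api": "jog_arm", "payload": {
  "commands": [
    [0,0.9,0,0.5,0,0,0],
    [0,1.3,0,0.75,0,0,0],
    [0,1.3,0,0.75,0,0,0]
  ]
}}

```text
time_s: 10.6
tool_pos: [0.4807, -0.014, 0.2874]
eef_rot: [-0.367, 0.784, 0.212, 0.454]
wrist_force: [0.1, -0.5, -2.0]
gripper_width: 0.0241
gripper_force: 60.4
```

Emit:
{"api": "jog_arm", "payload": {
  "commands": [
    [0,0.9,0,0.5,0,0,0],
    [0,1.3,0,0.75,0,0,0],
    [0,1.3,0,0.75,0,0,0]
  ]
}}

```text
time_s: 10.9
tool_pos: [0.4807, -0.014, 0.2858]
eef_rot: [-0.367, 0.784, 0.212, 0.454]
wrist_force: [-0.6, -0.2, -1.7]
gripper_width: 0.0245
gripper_force: 60.4
```

Emit:
{"api": "jog_arm", "payload": {
  "commands": [
    [0,0.9,0,0.5,0,0,0],
    [0,0.9,0,0.5,0,0,0]
  ]
}}

```text
time_s: 11.1
tool_pos: [0.4807, -0.014, 0.2847]
eef_rot: [-0.367, 0.784, 0.212, 0.454]
wrist_force: [0.0, -0.7, -0.7]
gripper_width: 0.0246
gripper_force: 60.4
```

Emit:
{"api": "jog_arm", "payload": {
  "commands": [
    [0,0.9,0,0.5,0,0,0],
    [0,0.9,0,0.5,0,0,0]
  ]
}}

```text
time_s: 11.3
tool_pos: [0.4808, -0.014, 0.2843]
eef_rot: [-0.367, 0.784, 0.212, 0.454]
wrist_force: [-0.0, -0.5, 0.6]
gripper_width: 0.0243
gripper_force: 60.9
```

```bash
python3 chk.py
```

```text
F [-0.  -0.5  0.6] o in fork [-2.9 -1.  -0.7] down 1mm in tool [0.868 0.001 0.497] w 0.02428041704827341 11.3
wrist 1418 sleeve centre [-1.4  0.2]
```

Emit:
{"api": "jog_arm", "payload": {
  "commands": [
    [0,0.5,0,0.3,0,0,0],
    [0.4,0.5,0,0.3,0,0,0],
    [0.7,0.5,0,0.3,0,0,0],
    [1,0.5,0,0.3,0,0,0],
    [1,0.5,0,0.3,0,0,0]
  ]
}}

```text
time_s: 11.9
tool_pos: [0.4807, -0.014, 0.2831]
eef_rot: [-0.367, 0.784, 0.212, 0.454]
wrist_force: [0.1, -0.4, -0.0]
gripper_width: 0.0759
gripper_force: 0.0
```

Emit:
{"api": "jog_arm", "payload": {
  "commands": [
    [1,0,0,0,0,0,0],
    [1,0,0,0,0,0,0],
    [1,0,0,0,0,0,0]
  ]
}}

```text
time_s: 12.2
tool_pos: [0.4807, -0.014, 0.2832]
eef_rot: [-0.367, 0.784, 0.212, 0.454]
wrist_force: [-1.4, 0.2, -0.1]
gripper_width: 0.0854
gripper_force: 0.0
```

```bash
cat > up.py <<'E'
from seg import *
U,V=az(YAW),az(YAW+90);B=np.c_[U,V,[0,0,1]]
for cam in("scene","wrist"):
    P=r.camera_params(cam);im,d=r.snapshot(cam);c=cloud(P,d);L=(c-SEAT)@B*1000
    for lo,hi,rad in((-58,-14,7.5),(80,125,11.5)):
        m=(L[...,2]>lo)&(L[...,2]<hi)&(np.hypot(L[...,0],L[...,1])<16);q=L[m]
        if len(q)>8:
            f=least_squares(lambda x:np.hypot(q[:,0]-x[0],q[:,1]-x[1])-rad,[0,0],loss="soft_l1").x;print(cam,lo,hi,len(q),"centre",f.round(1),"zmax",np.percentile(q[:,2],98).round(1))
    m=(L[...,2]>110)&(L[...,2]<126)&(np.hypot(L[...,0],L[...,1])<14);q=L[m]
    if len(q)>5: print(cam,"knob top",len(q),q.mean(0).round(1),q.min(0).round(1),q.max(0).round(1))
s=r.sense();print(s["time_s"],s["wrist_force"].round(1),s["gripper_width"],s["joints"].round(2))
E
python3 up.py
```

```text
scene 80 125 186 centre [-0.3 -1.5] zmax 118.4
scene knob top 82 [ -2.    3.4 115.7] [-12.8  -9.3 110.6] [  9.   12.6 121.2]
wrist -58 -14 2117 centre [-1.6  0.3] zmax -19.0
12.3 [ 0.2  0.7 -1. ] 0.08526890474129992 [-0.21  0.16 -0.23 -1.19 -0.97  0.14]
```

Emit:
{"api": "jog_arm", "payload": {
  "commands": [
    [1,0,0,-20,0,0,0],
    [1,0,0,-50,0,0,0],
    [1,0,0,-85,0,0,0],
    [1,0,0,-120,0,0,0],
    [1,0,0,-120,0,0,0]
  ]
}}

```text
time_s: 12.8
tool_pos: [0.4131, -0.0959, 0.3453]
eef_rot: [-0.367, 0.784, 0.21, 0.455]
wrist_force: [0.6, -0.0, -1.5]
gripper_width: 0.0854
gripper_force: 0.0
```

```bash
cat >> seg.py <<'E'
def go(pos,M,n,f=0):
    s=r.sense();R0=R.from_quat(s["eef_rot"]).as_matrix();w=R.from_matrix(R0.T@M).as_rotvec();j=s["joints"]
    for t in np.linspace(1/n,1,n):
        p=s["tool_pos"]*(1-t)+np.array(pos)*t;m=R0@R.from_rotvec(w*t).as_matrix();jn,e=ik(p,m,j)
        print([f]+(R0.T@(p-s["tool_pos"])*1000).round(1).tolist()+(w*t).round(3).tolist(),jn.round(2),"dj",abs(jn-j).max().round(2),round(e,4));j=jn
E
python3 up.py; python3 - <<'E'
from seg import *
Md=tool_rot(np.array([0,0,-1.]),az(140))
go([.42,-.02,.54],Md,8)
print();j,e=ik(np.array([.568,.09,.5]),Md,[.4,.2,0,0,-1.4,-1]);print(j.round(2),e,ik(np.array([.568,.09,.53]),Md,j))
E
```

```text
scene 80 125 190 centre [-0.4 -1.7] zmax 118.4
scene knob top 82 [ -2.    3.5 115.8] [-11.6  -9.5 110.2] [  9.4  13.1 119.9]
wrist -58 -14 628 centre [-1.5  0.1] zmax -21.0
wrist 80 125 898 centre [-0.1  1.3] zmax 116.5
wrist knob top 251 [ -8.5  -5.5 113.4] [-13.8 -12.3 110.1] [  4.3   7.9 117.4]
12.9 [ 0.6  0.4 -0.5] 0.0853432461195784 [-0.43  0.03 -0.21 -1.1  -1.22  0.09]
[0, -25.1, 5.4, -5.6, -0.0, 0.131, 0.0] [-0.31 -0.02 -0.18 -0.93 -1.17 -0.11] dj 0.2 0.0
[0, -50.2, 10.7, -11.3, -0.0, 0.263, 0.0] [-0.19 -0.06 -0.16 -0.75 -1.15 -0.31] dj 0.2 0.0
[0, -75.3, 16.1, -16.9, -0.0, 0.394, 0.001] [-0.07 -0.09 -0.13 -0.57 -1.17 -0.5 ] dj 0.19 0.0
[0, -100.4, 21.4, -22.6, -0.0, 0.525, 0.001] [ 0.03 -0.09 -0.1  -0.41 -1.23 -0.66] dj 0.16 0.0
[0, -125.5, 26.8, -28.2, -0.0, 0.656, 0.001] [ 0.12 -0.09 -0.05 -0.27 -1.32 -0.79] dj 0.13 0.0
[0, -150.6, 32.1, -33.8, -0.0, 0.788, 0.001] [ 0.2  -0.07  0.   -0.16 -1.44 -0.9 ] dj 0.12 0.0
[0, -175.7, 37.5, -39.5, -0.0, 0.919, 0.002] [ 0.27 -0.05  0.07 -0.07 -1.58 -0.97] dj 0.13 0.0
[0, -200.8, 42.8, -45.1, -0.0, 1.05, 0.002] [ 0.33 -0.01  0.14 -0.   -1.72 -1.03] dj 0.14 0.0

[ 0.43  0.3   0.41 -0.   -1.68 -1.13] 4.163336342344337e-16 (array([ 4.28962233e-01,  3.12860783e-01,  5.01223359e-01, -5.03825500e-06,
       -1.75916541e+00, -1.12709207e+00]), np.float64(2.8065516651903296e-11))
```

Pipette hangs upright (sleeve and knob centres agree). Close the fingers, lift and turn the tool down.

Emit:
{"api": "jog_arm", "payload": {
  "commands": [
    [0,-25,5,-6,0,0.131,0],
    [0,-50,11,-11,0,0.263,0],
    [0,-75,16,-17,0,0.394,0],
    [0,-100,21,-23,0,0.525,0],
    [0,-126,27,-28,0,0.656,0]
  ]
}}

```text
time_s: 13.4
tool_pos: [0.418, -0.0456, 0.467]
eef_rot: [-0.416, 0.888, 0.082, 0.175]
wrist_force: [0.5, -0.3, -0.9]
gripper_width: 0.0124
gripper_force: 0.0
```

```bash
python3 - <<'E'
from seg import *
Md=tool_rot(np.array([0,0,-1.]),az(140))
go([.44,.0,.53],Md,5)
E
```

```text
[0, -13.9, 2.4, -7.9, 0.0, 0.078, 0.001] [ 0.19 -0.07 -0.02 -0.2  -1.39 -0.87] dj 0.07 0.0
[0, -27.7, 4.9, -15.9, 0.0, 0.156, 0.002] [ 0.24 -0.05  0.02 -0.14 -1.46 -0.93] dj 0.07 0.0
[0, -41.6, 7.3, -23.8, 0.0, 0.233, 0.002] [ 0.28 -0.03  0.06 -0.09 -1.53 -0.98] dj 0.08 0.0
[0, -55.5, 9.7, -31.8, 0.0, 0.311, 0.003] [ 0.32 -0.    0.1  -0.04 -1.61 -1.02] dj 0.08 0.0
[0, -69.4, 12.2, -39.7, 0.0, 0.389, 0.004] [ 0.36  0.03  0.15 -0.   -1.7  -1.06] dj 0.08 0.0
```

Emit:
{"api": "jog_arm", "payload": {
  "commands": [
    [0,-20,3,-11,0,0.12,0.001],
    [0,-41,7,-23,0,0.233,0.002],
    [0,-69,12,-40,0,0.389,0.004],
    [0,-69,12,-40,0,0.389,0.004],
    [0,-69,12,-40,0,0.389,0.004]
  ]
}}

```text
time_s: 13.9
tool_pos: [0.4407, -0.0003, 0.5281]
eef_rot: [-0.424, 0.906, 0.002, 0.001]
wrist_force: [-1.1, -0.2, -1.2]
gripper_width: -0.0001
gripper_force: 0.0
```

```bash
python3 - <<'E'
from seg import *
U,V=az(YAW),az(YAW+90);B=np.c_[U,V,[0,0,1]]
for cam in("scene","wrist"):
    P=r.camera_params(cam);im,d=r.snapshot(cam);c=cloud(P,d);L=(c-SEAT)@B*1000
    m=(L[...,2]>109)&(L[...,2]<124)&(np.hypot(L[...,0],L[...,1])<22);q=L[m]
    if len(q)<10: print(cam,len(q));continue
    zt=np.percentile(q[:,2],80);k=((abs(L[...,2]-zt)<2.5)&m).astype(np.uint8);n,l,st,ce=cv2.connectedComponentsWithStats(k);i=1+st[1:,4].argmax()
    # top disc: centroid cast onto its plane
    for z in (np.median(L[l==i][:,2]),):
        w=(plane(P,[ce[i]],.177+z/1000)[0]-SEAT)@B*1000;print(cam,"disc",st[i],"ztop",z.round(1),"centre",w.round(1),np.ptp(L[l==i],axis=0).round(1))
Md=tool_rot(np.array([0,0,-1.]),az(140))
s=r.sense();print(s["tool_pos"],s["gripper_width"],s["time_s"],delta(s,SEAT-.001*U+[0,0,.125+.173],Md))
E
```

```text
scene disc [255 169  11   8  62] ztop 116.8 centre [ -2.    2.8 116.8] [21.1 22.8  4.2]
wrist 0
[ 0.43972756 -0.00186188  0.52850171] 8.328428937996721e-05 14.0 (array([-152.6,  -39.8,   54.1]), array([0.002, 0.005, 0.   ]))
```

Emit:
{"api": "jog_arm", "payload": {
  "commands": [
    [0,-40,-10,0,0.002,0.005,0],
    [0,-80,-20,0,0.002,0.005,0],
    [0,-120,-31,5,0.002,0.005,0],
    [0,-152.6,-39.8,20,0.002,0.005,0],
    [0,-152.6,-39.8,40,0.002,0.005,0]
  ]
}}

```text
time_s: 14.5
tool_pos: [0.5711, 0.0905, 0.4868]
eef_rot: [-0.422, 0.906, 0.0, -0.001]
wrist_force: [0.9, -0.1, -0.4]
gripper_width: 0.0001
gripper_force: 0.0
```

Emit:
{"api": "jog_arm", "payload": {
  "commands": [
    [0,0,0,0,0,0,0],
    [0,0,0,0,0,0,0]
  ]
}}

```text
time_s: 14.7
tool_pos: [0.5681, 0.0881, 0.4908]
eef_rot: [-0.422, 0.907, -0.001, 0.0]
wrist_force: [0.7, 0.1, 0.6]
gripper_width: 0.0001
gripper_force: 0.0
```

```bash
python3 - <<'E'
from seg import *
U,V=az(YAW),az(YAW+90);Md=tool_rot(np.array([0,0,-1.]),az(140))
s=r.sense();tip=s["tool_pos"]+.173*R.from_quat(s["eef_rot"]).as_matrix()[:,2];print("tip in fork",((tip-SEAT)@np.c_[U,V,[0,0,1]]*1000).round(1),s["wrist_force"],delta(s,SEAT-.001*U+.0005*V+[0,0,.122+.173],Md))
E
```

```text
tip in fork [ -1.4  -1.8 140.8] [0.74605734 0.11000493 0.56595279] (array([-1.7,  1.3, 18.8]), array([-0.002, -0.   , -0.002]))
```

Emit:
{"api": "jog_arm", "payload": {
  "commands": [
    [0,-1.7,1.3,5,0,0,0],
    [0,-1.7,1.3,14,0,0,0],
    [0,-1.7,1.3,19,0,0,0],
    [0,-1.7,1.3,19,0,0,0]
  ]
}}

```text
time_s: 15.1
tool_pos: [0.5682, 0.0912, 0.4705]
eef_rot: [-0.422, 0.906, -0.0, -0.001]
wrist_force: [-0.5, -0.4, -0.5]
gripper_width: 0.0
gripper_force: 0.0
```

Emit:
{"api": "jog_arm", "payload": {
  "commands": [
    [0,0,0,2,0,0,0],
    [0,0,0,4,0,0,0],
    [0,0,0,5,0,0,0],
    [0,0,0,5,0,0,0]
  ]
}}

```text
time_s: 15.5
tool_pos: [0.5686, 0.0913, 0.4665]
eef_rot: [-0.422, 0.906, -0.001, 0.0]
wrist_force: [-0.4, 1.0, 2.1]
gripper_width: 0.0
gripper_force: 0.7
```

Emit:
{"api": "jog_arm", "payload": {
  "commands": [
    [0,0,0,2,0,0,0],
    [0,0,0,4,0,0,0],
    [0,0,0,5,0,0,0],
    [0,0,0,5,0,0,0]
  ]
}}

```text
time_s: 15.9
tool_pos: [0.5686, 0.0913, 0.4612]
eef_rot: [-0.422, 0.906, -0.001, -0.0]
wrist_force: [0.3, 0.4, 1.8]
gripper_width: -0.0002
gripper_force: 1.0
```

Emit:
{"api": "jog_arm", "payload": {
  "commands": [
    [0,0,0,2,0,0,0],
    [0,0,0,4,0,0,0],
    [0,0,0,4,0,0,0]
  ]
}}

```text
time_s: 16.2
tool_pos: [0.5686, 0.0913, 0.457]
eef_rot: [-0.422, 0.906, -0.001, -0.0]
wrist_force: [0.2, 0.2, 1.9]
gripper_width: -0.0
gripper_force: 1.2
```

Emit:
{"api": "jog_arm", "payload": {
  "commands": [
    [0,0,0,1,0,0,0],
    [0,0,0,2,0,0,0],
    [0,0,0,2,0,0,0]
  ]
}}

```text
time_s: 16.5
tool_pos: [0.5686, 0.0912, 0.4554]
eef_rot: [-0.422, 0.906, -0.001, 0.0]
wrist_force: [1.0, 0.6, 2.8]
gripper_width: -0.0003
gripper_force: 1.3
```

Emit:
{"api": "jog_arm", "payload": {
  "commands": [
    [0,0,0,1,0,0,0],
    [0,0,0,2,0,0,0],
    [0,0,0,2,0,0,0]
  ]
}}

```text
time_s: 16.8
tool_pos: [0.5686, 0.0911, 0.4546]
eef_rot: [-0.422, 0.906, -0.001, 0.001]
wrist_force: [-0.8, -0.6, 7.5]
gripper_width: 0.0004
gripper_force: 3.7
```

Emit:
{"api": "jog_arm", "payload": {
  "commands": [
    [0,0,0,1,0,0,0],
    [0,0,0,2,0,0,0],
    [0,0,0,2,0,0,0]
  ]
}}

```text
time_s: 17.1
tool_pos: [0.5686, 0.0911, 0.4529]
eef_rot: [-0.422, 0.906, -0.001, 0.001]
wrist_force: [-1.2, 0.4, 7.1]
gripper_width: -0.0
gripper_force: 4.0
```

Emit:
{"api": "jog_arm", "payload": {
  "commands": [
    [0,0,0,1,0,0,0],
    [0,0,0,2,0,0,0],
    [0,0,0,2,0,0,0]
  ]
}}

```text
time_s: 17.4
tool_pos: [0.5686, 0.0911, 0.451]
eef_rot: [-0.422, 0.906, -0.001, 0.002]
wrist_force: [-1.4, 0.5, 9.0]
gripper_width: 0.0
gripper_force: 4.2
```

Emit:
{"api": "jog_arm", "payload": {
  "commands": [
    [0,0,0,1,0,0,0],
    [0,0,0,2,0,0,0],
    [0,0,0,2,0,0,0]
  ]
}}

```text
time_s: 17.7
tool_pos: [0.5686, 0.0911, 0.4489]
eef_rot: [-0.422, 0.906, -0.001, 0.001]
wrist_force: [-0.9, 0.2, 9.5]
gripper_width: 0.0002
gripper_force: 4.3
```

Emit:
{"api": "jog_arm", "payload": {
  "commands": [
    [0,0,0,1,0,0,0],
    [0,0,0,1.5,0,0,0],
    [0,0,0,1.5,0,0,0]
  ]
}}

```text
time_s: 18.0
tool_pos: [0.5686, 0.0911, 0.4475]
eef_rot: [-0.422, 0.906, -0.001, 0.002]
wrist_force: [-0.4, 0.1, 8.9]
gripper_width: 0.0002
gripper_force: 4.5
```

Emit:
{"api": "jog_arm", "payload": {
  "commands": [
    [0,0,0,1,0,0,0],
    [0,0,0,1,0,0,0]
  ]
}}

```text
time_s: 18.2
tool_pos: [0.5686, 0.091, 0.4472]
eef_rot: [-0.422, 0.906, -0.001, 0.002]
wrist_force: [-1.3, 0.1, 10.6]
gripper_width: 0.0
gripper_force: 5.6
```

Emit:
{"api": "jog_arm", "payload": {
  "commands": [
    [0,0,0,1,0,0,0],
    [0,0,0,1,0,0,0]
  ]
}}

```text
time_s: 18.4
tool_pos: [0.5687, 0.091, 0.4471]
eef_rot: [-0.422, 0.906, -0.002, 0.003]
wrist_force: [-1.8, 1.0, 13.8]
gripper_width: -0.0
gripper_force: 7.0
```

```bash
cat > tip.py <<'E'
from seg import *
P=r.camera_params("scene");im,d=r.snapshot("scene");old=cv2.imread("pics/scene0.png")
U,V=az(YAW),az(YAW+90)
for z in(-66,-75,-85,-95,-105):
    p=proj(P,[SEAT+np.array([0,0,z/1000])])[0].round().astype(int);a=im[p[1]-1:p[1]+2,p[0]-3:p[0]+4].astype(int);b=old[p[1]-1:p[1]+2,p[0]-3:p[0]+4].astype(int);print(z,p,"diff vs empty",abs(a-b).mean().round(1))
D=abs(im.astype(int)-old).mean(2);s=proj(P,[SEAT-[0,0,.125],SEAT-[0,0,.160]]).round().astype(int);print(s)
x0,x1,y0,y1=225,300,235,280;m=D[y0:y1,x0:x1]>18;ys,xs=np.where(m)
for y in range(y0,y1,2): print(y,"".join("#" if v else "." for v in (D[y,x0:x1]>18)))
st=r.sense();print(st["wrist_force"].round(1),st["tool_pos"].round(4),st["time_s"])
E
python3 tip.py
```

```text
-66 [260 236] diff vs empty 49.6
-75 [260 238] diff vs empty 49.4
-85 [260 241] diff vs empty 4.5
-95 [260 244] diff vs empty 3.4
-105 [260 247] diff vs empty 3.5
[[260 253]
 [260 263]]
235 .................................#.........................................
237 .................................#######...................................
239 ..................................####.....................................
241 ...........................................................................
243 ...........................................................................
245 ...........................................................................
247 ...........................................................................
249 ...........................................................................
251 ...........................................................................
253 ...........................................................................
255 ...........................................................................
257 ......................#####...
[... 271 characters left out ...]
..............
265 ...........................................................................
267 ...........................................................................
269 ...........................................................................
271 ...........................................................................
273 ...........................................................................
275 ...........................................................................
277 ................####.......................................................
279 ...............###########.................................................
[-2.4  1.1 13.3] [0.5687 0.0909 0.4471] 18.45
```

The tip has left the nose and something new lies inside the beaker at (250,258). The knob stopped while the force rose to about 13 N, so the second stop is reached. Now release.

Emit:
{"api": "jog_arm", "payload": {
  "commands": [
    [0,0,0,-5,0,0,0],
    [0,0,0,-12,0,0,0],
    [0,0,0,-20,0,0,0],
    [0,0,0,-32,0,0,0],
    [0,0,0,-60,0,0,0]
  ]
}}

```text
time_s: 18.95
tool_pos: [0.5685, 0.0917, 0.5013]
eef_rot: [-0.422, 0.906, 0.0, -0.003]
wrist_force: [0.7, 0.3, 0.1]
gripper_width: 0.0001
gripper_force: 0.0
```

Emit:
{"api": "jog_arm", "payload": {
  "commands": [
    [0,30,8,-10,0,0,0],
    [0,70,18,-10,0,0,0],
    [0,115,30,-10,0,0,0],
    [0,150,40,-10,0,0,0],
    [0,150,40,-10,0,0,0]
  ]
}}

```text
time_s: 19.45
tool_pos: [0.4382, 0.0002, 0.5151]
eef_rot: [-0.422, 0.907, -0.001, 0.001]
wrist_force: [0.3, 0.7, 0.5]
gripper_width: 0.0002
gripper_force: 0.0
```

```bash
python3 tip.py; python3 up.py; python3 - <<'E'
from seg import *
P=r.camera_params("scene");old=cv2.imread("pics/scene0.png");im,_=r.snapshot("scene")
D=abs(im.astype(int)-old).mean(2)
for n,b in(("beaker",(240,240,277,278)),("dish",(262,222,290,246)),("oil",(333,220,348,250))): print(n,(D[b[1]:b[3],b[0]:b[2]]>18).sum())
E
```

```text
-66 [260 236] diff vs empty 35.2
-75 [260 238] diff vs empty 31.8
-85 [260 241] diff vs empty 1.0
-95 [260 244] diff vs empty 1.3
-105 [260 247] diff vs empty 1.8
[[260 253]
 [260 263]]
235 ...........................................................................
237 .................................#####.....................................
239 ...................................###.....................................
241 ...........................................................................
243 ...........................................................................
245 ...........................................................................
247 ...........................................................................
249 ...........................................................................
251 ...........................................................................
253 ...........................................................................
255 ...........................................................................
257 ......................#####...
[... 547 characters left out ...]
..........................................................
273 ...........................................................................
275 ...........................................................................
277 ................####.......................................................
279 ...............###########.........................#######.................
[ 0.5 -0.2 -0.1] [0.4397 0.0012 0.5145] 19.5
scene 80 125 189 centre [-0.3 -1.3] zmax 118.1
scene knob top 82 [ -2.1   3.4 115.8] [-11.9  -7.9 110.2] [  8.4  13.5 119.5]
wrist -58 -14 17 centre [-1.7  0. ] zmax -14.5
19.6 [ 0.3  0.4 -1.5] 6.490827553474459e-05 [ 0.36  0.03  0.11  0.   -1.65 -1.06]
beaker 35
dish 5
oil 3
```

```bash
python3 -c "
from plant import r
print(r.hand_in())"
```

```text
the job is handed in; nothing more can be done
None
```

I handed the job in at about 19.6 s: the pipette hangs in the left fork, its tip was stripped into the beaker at the second stop (about 13 N), the plunger is fully up again, and I saw no sign that the dish, beaker or oil bottle had moved.

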